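# Fetch the check weight from behind the bottles for the balance

## Task

The balance needs its check weight, which is boxed in by two bottles and a jar on the white stand. First move the round bottle, the square bottle and the wide jar, upright, onto the steel tray, leaving the weight where it is until all three stand there; then set the weight gently on the middle of the balance pan; and only then put the bottles and the jar back, each on the very spot where it stood at the start. Knock nothing over and leave the vial and the flask alone.

Things in the scene. Friction and masses are not known exactly. Their poses are not given: they have to be found in the camera images.
- round_bottle_mid (a point): Round amber bottle with a narrow black cap: body 40 mm diameter and straight to 55 mm above its underside, shoulder above, cap 27 mm diameter, 86 mm tall in all, about 0.13 kg, loose, upright. The point is on its axis 43 mm above its underside; z is its upright axis.
- square_bottle_mid (a point): Square pale bottle with a narrow black cap: body 42 x 42 mm and straight to 58 mm above its underside, cap 33 mm diameter, 84 mm tall in all, about 0.12 kg, loose, upright. The point is on its axis 42 mm above its underside; x and y are square to its sides, which at the start are parallel to the stand's edges; z is its upright axis.
- wide_jar_mid (a point): Round straight-sided amber jar with a black lid as wide as itself: body 45 mm diameter up to 60 mm, lid 48 mm diameter from 60 to 82 mm, 82 mm tall in all, about 0.14 kg, loose, upright. The point is on its axis 41 mm above its underside; z is its upright axis.
- weight_mid (a point): Steel check weight with a knob: body 32 mm diameter up to 31 mm above its underside, then a thin neck and a knob 24 mm diameter from 40 to 46 mm, 46 mm tall in all, about 0.2 kg, loose, upright. It stands in the middle of the stand, one of the bottles or the jar 54 mm from it (centre to centre) on its left, right and front side. The point is on its axis 23 mm above its underside.
- stand_top (a point): White stand on the table, fixed, 180 x 180 mm, 12 mm thick, with a 22 mm high lip along its rear (+x) edge. The point is the middle of its top face; its x points to the rear, its y to the left. Four thin printed rings mark the places: the front one at x = -56 mm; the left, right and middle ones at x = -2 mm, y = +54, -54 and 0 mm. Which bottle or jar stands on which of the three outer rings varies; the weight is on the middle one. A vial stands behind them.
- tray_floor (a point): Shallow open steel tray on the table, fixed, 220 mm long (its x) by 130 mm wide (its y) outside, walls 4 mm thick and 14 mm high. The point is the middle of its floor, 4 mm above the table. It stands on one side of the stand, left or right, the balance on the other.
- pan (a point): The round steel pan of the white balance, fixed, 110 mm diameter. The point is the middle of its top face, 62 mm above the table; nothing on the balance is higher. The balance's casing is 230 x 190 mm, its display end towards the robot.
- vial_mid (a point): Small amber vial, 20 mm diameter, 36 mm tall, loose, on the stand 57 mm behind the weight: leave it alone. The point is its centre.
- flask_mid (a point): Glass flask with a round belly 60 mm diameter, thin neck and white stopper, 112 mm tall, loose, on the table in front of the stand, towards the robot: leave it alone. The point is on its axis 56 mm up.
There are look-alikes about, which are no part of the job. Of the things shaped like the part that bears weight_mid, the bare steel one is meant.

How it is judged (in metres and radians):
On the way, in this order (a step that is already met when the one before it is completed fails the run):
1. all three, the round bottle, the square bottle and the wide jar, stand upright on the tray, the weight not yet moved (within 10 mm of its start) (x of round_bottle_mid in the frame of tray_floor between -0.095 and 0.095 m and y of round_bottle_mid in the frame of tray_floor between -0.05 and 0.05 m and z of round_bottle_mid in the frame of tray_floor between 0.038 and 0.049 m and angle between each of round_bottle_mid, square_bottle_mid, wide_jar_mid's own z axis and vertical below 0.1 rad and x of square_bottle_mid in the frame of tray_floor between -0.095 and 0.095 m and y of square_bottle_mid in the frame of tray_floor between -0.05 and 0.05 m and z of square_bottle_mid in the frame of tray_floor between 0.037 and 0.048 m and x of wide_jar_mid in the frame of tray_floor between -0.095 and 0.095 m and y of wide_jar_mid in the frame of tray_floor between -0.05 and 0.05 m and z of wide_jar_mid in the frame of tray_floor between 0.036 and 0.047 m and distance of weight_mid from where it was at the start of the episode below 0.01 m), for 0.2 s.
2. the weight stands on the pan within 15 mm of its middle, let go, the bottles and the jar still on the tray (x of round_bottle_mid in the frame of tray_floor between -0.095 and 0.095 m and y of round_bottle_mid in the frame of tray_floor between -0.05 and 0.05 m and z of round_bottle_mid in the frame of tray_floor between 0.038 and 0.049 m and angle between each of round_bottle_mid, square_bottle_mid, wide_jar_mid, weight_mid's own z axis and vertical below 0.1 rad and x of square_bottle_mid in the frame of tray_floor between -0.095 and 0.095 m and y of square_bottle_mid in the frame of tray_floor between -0.05 and 0.05 m and z of square_bottle_mid in the frame of tray_floor between 0.037 and 0.048 m and x of wide_jar_mid in the frame of tray_floor between -0.095 and 0.095 m and y of wide_jar_mid in the frame of tray_floor between -0.05 and 0.05 m and z of wide_jar_mid in the frame of tray_floor between 0.036 and 0.047 m and horizontal distance between weight_mid and pan below 0.015 m and z of weight_mid in the frame of pan between 0.019 and 0.028 m and contact force between the fingers and weight below 0.1 N), for 0.2 s.
At the end, for the whole second after the job is handed in: The weight stands upright on the pan within 15 mm of its middle; each bottle and the jar stands upright within 15 mm of where it was at the start; all are let go and at rest (horizontal distance between weight_mid and pan below 0.015 m and z of weight_mid in the frame of pan between 0.019 and 0.028 m and angle between each of weight_mid, round_bottle_mid, square_bottle_mid, wide_jar_mid's own z axis and vertical below 0.1 rad and distance of each of round_bottle_mid, square_bottle_mid, wide_jar_mid from where it was at the start of the episode below 0.015 m and linear speed of each of round_bottle, square_bottle, wide_jar, weight below 0.02 m/s and contact force between the fingers and round_bottle below 0.1 N and contact force between the fingers and square_bottle below 0.1 N and contact force between the fingers and wide_jar below 0.1 N and contact force between the fingers and weight below 0.1 N); the robot touches nothing.
It fails at once if a bottle, the jar or the weight tipped by more than 0.6 rad (angle between any of round_bottle_mid, square_bottle_mid, wide_jar_mid, weight_mid's own z axis and vertical above 0.6 rad).
It fails at once if the weight dropped or banged on the balance (moving faster than 0.35 m/s within 12 mm of the pan) (horizontal distance between weight_mid and pan below 0.055 m and z of weight_mid in the frame of pan below 0.035 m and linear speed of weight above 0.35 m/s).
It fails at once if the vial or the flask shifted by more than 20 mm (distance of any of vial_mid, flask_mid from where it was at the start of the episode above 0.02 m).
It also fails if it takes over 144 s, if anything falls off the work surface, if the arm or the gripper's body presses on something with over 40 N, if the wrist force passes 120 N, or if a joint passes its speed limit or range.

## Robot

A 6-joint arm with a two-finger parallel gripper is mounted at the origin on the work surface. World frame = base frame: x ahead of the robot, y to its left, z up, the work surface at z = 0. Lengths are in m, angles in degrees, forces in N, time in s.
With the tool pointing down it reaches from about 0.35 to 0.875 m from the base axis. Payload 4.2 kg.
Tool frame: the origin (TCP) lies on the centre line of the jaws, within the pads' length; the fingertips stand 19 mm ahead of it and the grasp point (between the pads) is the TCP; x points along the fingers, y is the direction in which the jaws open and shut, and the axes are right-handed (so a half turn about x gives the same grasp; the last joint's range is limited). The gripper opens to 87 mm and grips with 3 to 60 N. Pads are 19 mm wide; open, the fingers measure 117 mm over their backs; the gripper's body (75 mm by 190 mm) begins 51 mm behind the grasp point.
Start: joints at [77.957, 22.042, 0.453, 0, -68.411, -14.817], TCP at [0.282, 0.558, 0.242] pointing down, gripper open.
Joint ranges: [-179.83, 179.83], [-69.29, 118.12], [-61.27, 80.66], [-181.25, 117.63], [-171.15, -9.14], [-177.46, 177.46]. Speed limits (degrees/s): [159.86, 159.86, 180, 180, 180, 180].

## Interface

Orientations are given as a 3x3 rotation matrix whose columns are the frame's x, y, z axes.
In Python, from station import r, viewer, job, spotter gives the robot as it stands.
- The arm moves only by the tool play_rows, never from a script. Its argument "commands" is a list of rows, each an object of numbers: "fingers": the gripper command: -1 is fully open, 1 is shut, values between are in proportion; "tx", "ty", "tz": the shift along the tool's x, y, z normalised to -1 to 1, where 1 is 750 mm; "ax", "ay", "az": the turn, a rotation vector about the tool's x, y, z normalised to -1 to 1, where 1 is pi rad. In form: [{"fingers": .., "tx": .., "ty": .., "tz": .., "ax": .., "ay": .., "az": ..}, ...]. A call has 1 to 5 rows; each row is the pose to reach, as a shift and turn from the pose commanded when the call began, along the tool's axes at that moment, turning the shorter way round; what a row does not reach only later rows make up. A row lasts 1/12 s, in which the tool goes at most 41.7 mm and 7.16 degrees, less where a joint would pass 70% of its speed; a pose out of reach is approached as far as the arm can. A call with a number of a shift or a turn outside -1 to 1 is refused whole. A call with a gripper value outside its range is refused whole. The fingers move at their own pace and stop on an object; the grip force is fixed at half the most. Time passes only in rows, so rows that repeat a pose let the fingers close. It gives the time, the measured TCP pose, the force and the opening at its end, in the units of the state.
- r.sense(): the state, without advancing time (a new reading comes with each control period).
- viewer.capture(name): name is "scene" or "top" or "wrist"; returns a dict with "image" (420x560x3 uint8, red, green, blue), "fx", "fy", "cx", "cy" (pixels), "R" (3x3) and "t" (3): a world point X has camera coordinates R X + t; the wrist camera has in their place "mount" (4x4, takes a point from camera to tool coordinates, whose origin is the TCP and whose axes are the tool frame's). Camera axes: x right, y down, z forward; pixel columns grow to the right and rows downward; lengths in m; the calibration is good to about 2 mm. A picture is of the moment at which its call begins: read the wrist's pose just before it. There is no depth.
- job.finish_job(): hands the job in, once; it reports no verdict.
Trained networks look in a picture, given as the dict that the camera call returned (one of the last four; its "shot" number tells which), for a name from the list of things; names that differ only in an ending like _2 or _b are one class to them, and where a whole thing is asked for, a point or a joint stands for the part that bears it (a point fixed in the world has none). Each returns a list of dicts, best first, with "score" (0 to 1); they miss things now and then, are a little off and sometimes report something else, mostly with a low value. They report only what shows in the picture. A call takes as long as a camera call. They do not tell look-alikes from the thing itself.
- spotter.find_in(name, picture): "uv" ([column, row] in pixels, amid what is visible of it).
- spotter.silhouettes(name, picture): "region" (420x560 bool, what is visible of it) and "uv" ([column, row] in pixels, amid what is visible of it).
The state is a dict: "time_s": time; "joints": joint angles; "joint_velocities": joint speeds; "effort": joint torques, N m; "tcp_pos": TCP position; "ee_rot": TCP orientation; "wrist_force": force on the tool from outside, world axes, zero at the start; "moment": the same for the moment, N m; "gripper_width": opening from 0.0 (shut) to 1.0 (fully open).
Only numpy, scipy, OpenCV 4.12 (cv2) and the standard library are available. Lean on these libraries where they do the work, as an engineer would, in place of code of your own. Each camera call takes 0.05 s, during which the arm holds its last target. There are 200 camera calls.

## Working session

There is one attempt and no reset: what is moved stays moved. The work goes in short steps, Python scripts to look and compute and a tool call to move; the robot and the scene stay as the last step left them, time stands still between calls to the robot, and variables do not carry over. Pictures are saved under pics/ and viewed, about 12 in all and at most 16, crops included, and the job is handed in when it is done.

Besides the shell and the picture viewer there is one more tool, called after "Call:" by a JSON object that holds its "method" and its "body". play_rows: Moves the arm, as the interface text tells. Its arguments: {"type":"object","properties":{"commands":{"type":"array"}},"required":["commands"]}

```bash
ls; mkdir -p pics
python3 - <<'E'
from station import r, viewer, job, spotter
import cv2, numpy as np
s=r.sense(); print(s['time_s'],s['tcp_pos'],s['ee_rot'],s['gripper_width'])
for n in ['scene','top']:
    p=viewer.capture(n); cv2.imwrite(f'pics/{n}1.png',p['image'][:,:,::-1])
    print(n,p['fx'],p['fy'],p['cx'],p['cy'],np.round(p['R'],4).tolist(),np.round(p['t'],4).tolist())
    for o in ['round_bottle_mid','square_bottle_mid','wide_jar_mid','weight_mid','stand_top','tray_floor','pan','vial_mid','flask_mid']:
        print(o,[(np.round(d['uv']).tolist(),round(d['score'],2)) for d in spotter.find_in(o,p)][:4])
E
```

```text
pics
0.0 [0.28208908 0.55705824 0.2404476 ] [[-9.55636220e-04 -4.51998668e-01 -8.92018100e-01]
 [-2.01689813e-03 -8.92015822e-01  4.51999674e-01]
 [-9.99997509e-01  2.23105690e-03 -5.91926392e-05]] 1.004419623259477
scene 448.54627502136594 448.54627502136594 283.061934641849 211.61410665765987 [[0.2649, 0.9641, 0.0199], [0.6132, -0.1524, -0.7751], [-0.7442, 0.2175, -0.6316]] [-0.1561, -0.2834, 1.3321]
round_bottle_mid [([239.0, 226.0], 0.65)]
square_bottle_mid [([256.0, 201.0], 0.62)]
wide_jar_mid [([290.0, 211.0], 0.92)]
weight_mid [([324.0, 218.0], 0.73), ([267.0, 289.0], 0.7), ([266.0, 226.0], 0.62)]
stand_top [([262.0, 248.0], 0.93)]
tray_floor [([92.0, 244.0], 0.95)]
pan [([420.0, 181.0], 0.62)]
vial_mid [([273.0, 246.0], 0.52)]
flask_mid [([290.0, 176.0], 0.57)]
top 387.71274847344 387.71274847344 280.3008725095702 204.50480168685687 [[-0.0027, -0.9999, -0.0127], [-0.9937, 0.0041, -0.1123], [0.1123, 0.0123, -0.9936]] [-0.0036, 0.5338, 0.8541]
round_bottle_mid [([115.0, 242.0], 0.66), ([313.0, 196.0], 0.57)]
square_bottle_mid [([291.0, 221.0], 0.62)]
wide_jar_mid [([267.0, 202.0], 0.97)]
weight_mid [([289.0, 197.0], 0.52), ([233.0, 205.0], 0.5)]
stand_top [([296.0, 188.0], 0.97)]
tray_floor []
pan [([115.0, 241.0], 0.78)]
vial_mid []
flask_mid [([246.0, 273.0], 0.65)]
```

View pics/scene1.png

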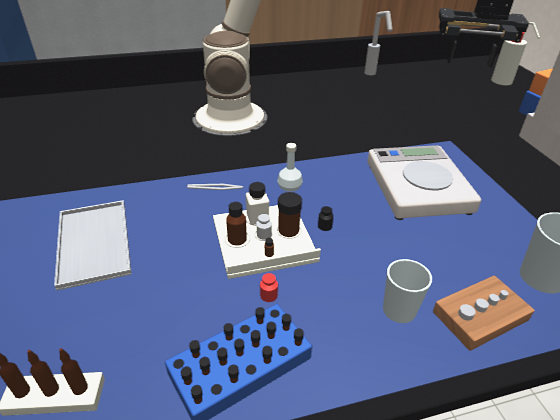

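View pics/top1.png

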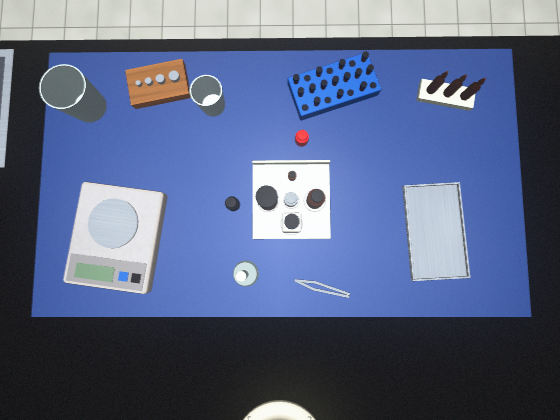

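The top view (up = +x, left = +y) shows the wide jar on the left ring (267,197), the round bottle on the right (316,198) and the square bottle in front (291,221). The tray is on the right at about (436,231) and the balance on the left, pan at (114,223).

Three things are shaped like the weight: black (232,204), red (302,137) and bare steel (290,199). The steel one on the middle ring fits the description, and I'll confirm it in the crop.

```bash
cat > h.py <<'E'
from station import r, viewer, job, spotter
import cv2, numpy as np
def ray(p,uv,z):
    """world point at height z on the pixel ray (fixed cameras)"""
    R,t=np.array(p['R']),np.array(p['t']); C=-R.T@t
    d=R.T@np.array([(uv[0]-p['cx'])/p['fx'],(uv[1]-p['cy'])/p['fy'],1.])
    return C+d*(z-C[2])/d[2]
def wristcam(p):
    """add R,t to wrist picture; call right after capture with the pose s read before"""
    s=p['s']; T=np.eye(4); T[:3,:3]=s['ee_rot']; T[:3,3]=s['tcp_pos']
    M=np.linalg.inv(T@np.array(p['mount'])); p['R'],p['t']=M[:3,:3],M[:3,3]; return p
def cap(n):
    s=r.sense(); p=viewer.capture(n)
    if n=='wrist': p['s']=s; wristcam(p)
    return p
def proj(p,X):
    c=np.array(p['R'])@np.array(X)+p['t']; return np.array([p['fx']*c[0]/c[2]+p['cx'],p['fy']*c[1]/c[2]+p['cy']])
E
python3 - <<'E'
from h import *
p=cap('top'); q=cap('scene')
im=p['image'].astype(int)
def rect(mask,z):
    cs,_=cv2.findContours(mask.astype(np.uint8),cv2.RETR_EXTERNAL,cv2.CHAIN_APPROX_NONE)
    c=max(cs,key=cv2.contourArea)[:,0,:]
    W=np.array([ray(p,u,z)[:2] for u in c])
    (x,y),(w,h),a=cv2.minAreaRect(W.astype(np.float32)); return np.round([x,y,w,h,a],4)
def show(n,z):
  for P,N in((p,'top'),(q,'scene')):
    L=spotter.silhouettes(n,P)
    for d in L[:3]:
        ys,xs=np.nonzero(d['region']); print(n,N,round(d['score'],2),np.round(ray(P,d['uv'],z),4)[:2],'bbox',xs.min(),xs.max(),ys.min(),ys.max())
        if N=='top' and n=='stand_top': print('rect',rect(d['region'],.012))
        if N=='top' and n=='pan': print('rect',rect(d['region'],.062))
for n,z in [('stand_top',.012),('pan',.062),('tray_floor',.004),('weight_mid',.035),('wide_jar_mid',.06),('round_bottle_mid',.06),('square_bottle_mid',.06),('flask_mid',.05)]: show(n,z)
hsv=cv2.cvtColor(p['image'],cv2.COLOR_RGB2HSV)
m=(hsv[:,:,1]<110); m[:175]=0;m[290:]=0;m[:,:395]=0;m[:,480:]=0
print('tray',rect(m,.014))
a=cv2.resize(p['image'][150:290,225:350],(400,448),interpolation=cv2.INTER_CUBIC)
b=cv2.resize(q['image'][170:282,205:305],(400,448),interpolation=cv2.INTER_CUBIC)
cv2.imwrite('pics/crop1.png',np.hstack([a,b])[:,:,::-1])
E
```

```text
stand_top top 0.84 [ 0.5721 -0.0396] bbox 252 330 160 238
rect [ 5.49700e-01 -2.90000e-02  1.81400e-01  1.83400e-01  8.97978e+01]
stand_top scene 0.73 [ 0.5866 -0.0425] bbox 214 319 206 278
pan top 0.91 [0.4481 0.357 ] bbox 64 167 182 293
rect [ 0.4615  0.355   0.1965  0.2265 82.1454]
pan scene 0.73 [0.5134 0.3355] bbox 368 480 145 219
tray_floor top 0.88 [ 0.4667 -0.3664] bbox 403 469 182 280
tray_floor scene 0.77 [ 0.4872 -0.358 ] bbox 55 131 201 289
weight_mid top 0.56 [0.5353 0.1018] bbox 225 239 197 210
weight_mid top 0.43 [ 0.5485 -0.0209] bbox 284 298 192 206
weight_mid scene 0.78 [0.5511 0.1003] bbox 318 333 206 230
weight_mid scene 0.7 [ 0.543  -0.0266] bbox 257 271 214 239
weight_mid scene 0.65 [ 0.7038 -0.0596] bbox 259 278 272 302
wide_jar_mid top 0.7 [0.542  0.0209] bbox 256 277 185 210
wide_jar_mid scene 0.81 [0.5455 0.0223] bbox 278 302 192 236
round_bottle_mid top 0.77 [ 0.5472 -0.0816] bbox 307 325 189 208
round_bottle_mid top 0.65 [0.5432 0.0201] bbox 256 278 185 210
round_bottle_mid scene 0.6 [ 0.5579 -0.0802] bbox 226 246 202 245
square_bottle_mid top 0.86 [ 0.4945 -0.0357] bbox 282 302 213 233
square_bottle_mid scene 0.85 [ 0.4977 -0.0307] bbox 246 269 182 224
flask_mid top 0.77 [0.3804 0.0781] bbox 232 257 260 287
flask_mid scene 0.63 [0.4121 0.0681] bbox 278 302 143 191
flask_mid scene 0.59 [ 0.537 -0.348] bbox 55 132 200 288
flask_mid scene 0.39 [ 0.4843 -0.0272] bbox 246 269 182 224
tray [ 0.4741 -0.3609  0.2213  0.1355  3.0832]
```

View pics/crop1.png

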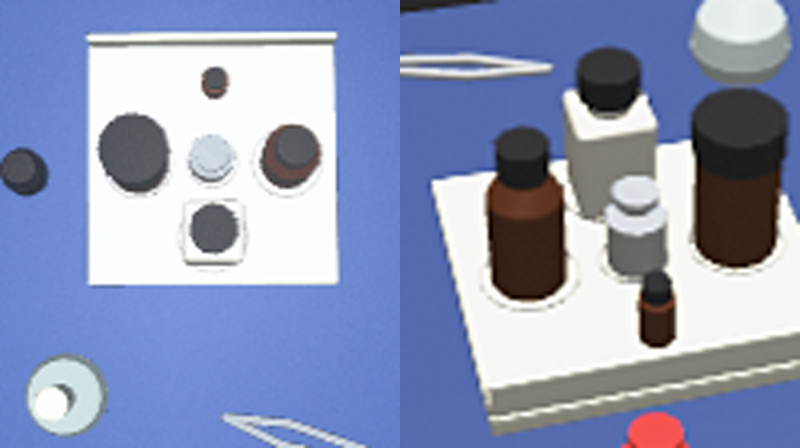

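The crop confirms that the bare steel weight is on the middle ring. The stand is at about (0.549,-0.029) with yaw near 0, the tray at about (0.474,-0.361) and yaw near 3°. I'll move over the stand for a close look.

Call:
{"method": "play_rows", "body": {"commands": [{"fingers":-1,"tx":-0.004,"ty":0.027,"tz":-0.033,"ax":0,"ay":0,"az":0},{"fingers":-1,"tx":-0.008,"ty":0.054,"tz":-0.066,"ax":0,"ay":0,"az":0},{"fingers":-1,"tx":-0.012,"ty":0.081,"tz":-0.099,"ax":0,"ay":0,"az":0},{"fingers":-1,"tx":-0.016,"ty":0.108,"tz":-0.132,"ax":0,"ay":0,"az":0},{"fingers":-1,"tx":-0.02,"ty":0.135,"tz":-0.166,"ax":0,"ay":0,"az":0}]}}

```text
time_s: 2.32
tcp_pos: [0.348, 0.4096, 0.2568]
ee_rot: [[0.0, -0.451, -0.892], [0.0, -0.892, 0.451], [-1.0, -0.0, -0.0]]
wrist_force: [0.7, -0.1, 1.3]
gripper_width: 1.0
```

Call:
{"method": "play_rows", "body": {"commands": [{"fingers":-1,"tx":-0.004,"ty":0.027,"tz":-0.033,"ax":0,"ay":0,"az":0},{"fingers":-1,"tx":-0.008,"ty":0.054,"tz":-0.066,"ax":0,"ay":0,"az":0},{"fingers":-1,"tx":-0.012,"ty":0.081,"tz":-0.099,"ax":0,"ay":0,"az":0},{"fingers":-1,"tx":-0.016,"ty":0.108,"tz":-0.132,"ax":0,"ay":0,"az":0},{"fingers":-1,"tx":-0.02,"ty":0.135,"tz":-0.166,"ax":0,"ay":0,"az":0}]}}

```text
time_s: 2.73
tcp_pos: [0.4133, 0.2629, 0.272]
ee_rot: [[0.0, -0.451, -0.892], [0.0, -0.892, 0.451], [-1.0, -0.001, -0.0]]
wrist_force: [1.1, -0.2, -0.2]
gripper_width: 1.001
```

Call:
{"method": "play_rows", "body": {"commands": [{"fingers":-1,"tx":-0.004,"ty":0.027,"tz":-0.033,"ax":0,"ay":0,"az":0},{"fingers":-1,"tx":-0.008,"ty":0.054,"tz":-0.066,"ax":0,"ay":0,"az":0},{"fingers":-1,"tx":-0.012,"ty":0.081,"tz":-0.099,"ax":0,"ay":0,"az":0},{"fingers":-1,"tx":-0.016,"ty":0.108,"tz":-0.132,"ax":0,"ay":0,"az":0},{"fingers":-1,"tx":-0.02,"ty":0.135,"tz":-0.166,"ax":0,"ay":0,"az":0}]}}

```text
time_s: 3.15
tcp_pos: [0.4786, 0.1163, 0.2871]
ee_rot: [[0.001, -0.452, -0.892], [0.0, -0.892, 0.452], [-1.0, -0.001, -0.0]]
wrist_force: [0.7, 0.6, 0.1]
gripper_width: 1.0
```

Call:
{"method": "play_rows", "body": {"commands": [{"fingers":-1,"tx":-0.004,"ty":0.027,"tz":-0.033,"ax":0.035,"ay":0,"az":0},{"fingers":-1,"tx":-0.008,"ty":0.054,"tz":-0.066,"ax":0.07,"ay":0,"az":0},{"fingers":-1,"tx":-0.012,"ty":0.081,"tz":-0.099,"ax":0.105,"ay":0,"az":0},{"fingers":-1,"tx":-0.016,"ty":0.108,"tz":-0.132,"ax":0.14,"ay":0,"az":0},{"fingers":-1,"tx":-0.02,"ty":0.135,"tz":-0.166,"ax":0.175,"ay":0,"az":0}]}}

```text
time_s: 3.57
tcp_pos: [0.544, -0.0303, 0.302]
ee_rot: [[0.001, -0.854, -0.52], [0.0, -0.52, 0.854], [-1.0, -0.001, -0.0]]
wrist_force: [-0.1, 0.8, 0.1]
gripper_width: 1.0
```

Call:
{"method": "play_rows", "body": {"commands": [{"fingers":-1,"tx":0,"ty":0,"tz":0,"ax":0.035,"ay":0,"az":0},{"fingers":-1,"tx":0,"ty":0,"tz":0,"ax":0.07,"ay":0,"az":0},{"fingers":-1,"tx":0,"ty":0,"tz":0,"ax":0.105,"ay":0,"az":0},{"fingers":-1,"tx":0,"ty":0,"tz":0,"ax":0.14,"ay":0,"az":0},{"fingers":-1,"tx":0,"ty":0,"tz":0,"ax":0.1756,"ay":0,"az":0}]}}

```text
time_s: 3.98
tcp_pos: [0.5436, -0.029, 0.3016]
ee_rot: [[0.0, -1.0, 0.005], [0.0, 0.005, 1.0], [-1.0, -0.0, 0.0]]
wrist_force: [-0.3, 1.2, 0.4]
gripper_width: 0.998
```

Run:
```python
from h import *
p=cap('wrist'); im=p['image'][:,:,::-1].copy()
C=-p['R'].T@p['t']; print('cam',C.round(3),p['R'].round(2).tolist(),p['fx'])
for o,z in [('round_bottle_mid',.07),('square_bottle_mid',.07),('wide_jar_mid',.094),('weight_mid',.05),('vial_mid',.03),('stand_top',.012)]:
    for d in spotter.silhouettes(o,p)[:2]:
        ys,xs=np.nonzero(d['region']);print(o,round(d['score'],2),np.round(d['uv']),ray(p,d['uv'],z)[:2].round(4),xs.min(),xs.max(),ys.min(),ys.max())
# overlay: predicted circles at hypothesised stand centre
S=np.array([.549,-.029])
def circ(c,rad,z,col):
    P=np.array([proj(p,[c[0]+rad*np.cos(a),c[1]+rad*np.sin(a),z]) for a in np.linspace(0,6.283,60)]); cv2.polylines(im,[np.round(P*8).astype(np.int32)],True,col,1,cv2.LINE_AA,3)
circ(S+[-.002,.054],.024,.094,(0,255,0)); circ(S+[-.002,-.054],.0135,.098,(0,255,0)); circ(S+[-.056,0],.0165,.096,(0,255,0)); circ(S+[-.002,0],.012,.058,(0,0,255))
sq=np.array([proj(p,[S[0]+a*.09,S[1]+b*.09,.012]) for a,b in[(1,1),(1,-1),(-1,-1),(-1,1)]]);cv2.polylines(im,[np.round(sq*8).astype(np.int32)],True,(255,0,255),1,cv2.LINE_AA,3)
cv2.imwrite('pics/w1.png',cv2.resize(im,(784,588)))
```

```text
cam [ 0.544 -0.102  0.445] [[-1.0, 0.0, 0.0], [0.0, 0.96, 0.27], [0.0, 0.27, -0.96]] 316.79093394312326
round_bottle_mid 0.73 [280. 132.] [ 0.5453 -0.0861] 263 296 118 152
square_bottle_mid 0.92 [320. 179.] [ 0.497  -0.0313] 304 343 158 201
wide_jar_mid 0.65 [278. 221.] [0.5485 0.0137] 260 300 196 249
weight_mid 0.95 [277. 176.] [ 0.5488 -0.0313] 268 291 164 190
weight_mid 0.91 [284. 263.] [0.5408 0.0877] 275 296 252 269
vial_mid 0.48 [239. 174.] [ 0.5997 -0.0305] 230 245 167 182
stand_top 0.87 [264. 157.] [ 0.5675 -0.0507] 207 346 106 239
```

View pics/w1.png

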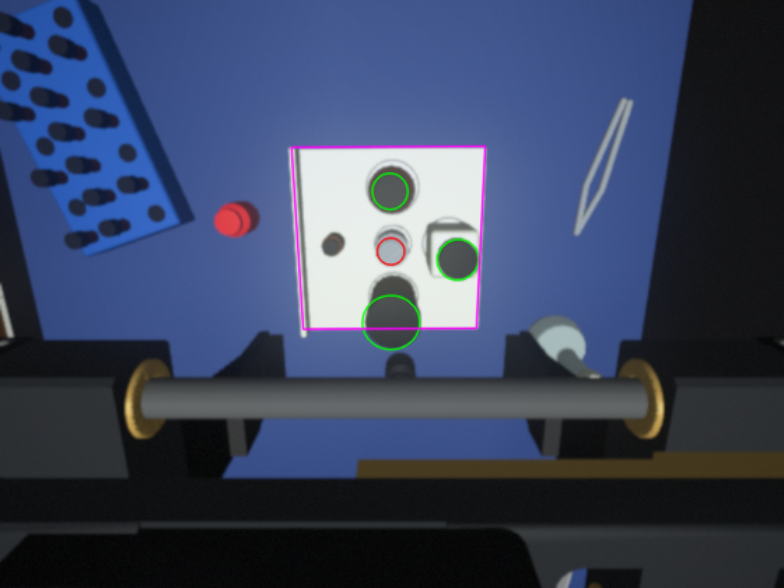

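The predicted cap and lid circles for stand centre (0.549,-0.029) match the wrist view: round cap at (390,191), jar at (391,322), square cap at (457,259), weight at (391,250). Jar first.

Call:
{"method": "play_rows", "body": {"commands": [{"fingers":-1,"tx":0.024,"ty":-0.001,"tz":0.014,"ax":0,"ay":0,"az":0},{"fingers":-1,"tx":0.048,"ty":-0.002,"tz":0.03,"ax":0,"ay":0,"az":0},{"fingers":-1,"tx":0.072,"ty":-0.003,"tz":0.045,"ax":0,"ay":0,"az":0},{"fingers":-1,"tx":0.096,"ty":-0.004,"tz":0.06,"ax":0,"ay":0,"az":0},{"fingers":-1,"tx":0.12,"ty":-0.004,"tz":0.072,"ax":0,"ay":0,"az":0}]}}

```text
time_s: 4.75
tcp_pos: [0.5468, 0.026, 0.2109]
ee_rot: [[0.001, -1.0, -0.002], [0.0, -0.002, 1.0], [-1.0, -0.001, 0.0]]
wrist_force: [0.2, -0.1, -0.7]
gripper_width: 1.0
```

Call:
{"method": "play_rows", "body": {"commands": [{"fingers":-1,"tx":0.03,"ty":0,"tz":0,"ax":0,"ay":0,"az":0},{"fingers":-1,"tx":0.07,"ty":0,"tz":0,"ax":0,"ay":0,"az":0},{"fingers":-1,"tx":0.11,"ty":0,"tz":0,"ax":0,"ay":0,"az":0},{"fingers":-1,"tx":0.14,"ty":0,"tz":0,"ax":0,"ay":0,"az":0},{"fingers":-1,"tx":0.14,"ty":0,"tz":0,"ax":0,"ay":0,"az":0}]}}

```text
time_s: 5.17
tcp_pos: [0.5433, 0.0245, 0.1018]
ee_rot: [[-0.01, -1.0, -0.001], [-0.002, -0.0, 1.0], [-1.0, 0.01, -0.002]]
wrist_force: [-0.5, -0.2, 0.6]
gripper_width: 1.003
```

Call:
{"method": "play_rows", "body": {"commands": [{"fingers":-1,"tx":0.015,"ty":0,"tz":0,"ax":0,"ay":0,"az":0},{"fingers":-1,"tx":0.035,"ty":0,"tz":0,"ax":0,"ay":0,"az":0},{"fingers":-1,"tx":0.055,"ty":0,"tz":0,"ax":0,"ay":0,"az":0},{"fingers":-1,"tx":0.07,"ty":0,"tz":0,"ax":0,"ay":0,"az":0},{"fingers":-1,"tx":0.076,"ty":0,"tz":0,"ax":0,"ay":0,"az":0}]}}

```text
time_s: 5.58
tcp_pos: [0.5468, 0.0253, 0.0494]
ee_rot: [[-0.0, -1.0, -0.001], [-0.0, -0.001, 1.0], [-1.0, 0.0, -0.0]]
wrist_force: [1.0, -0.0, 0.1]
gripper_width: 1.003
```

Call:
{"method": "play_rows", "body": {"commands": [{"fingers":-1,"tx":0,"ty":0,"tz":0,"ax":0,"ay":0,"az":0},{"fingers":0,"tx":0,"ty":0,"tz":0,"ax":0,"ay":0,"az":0},{"fingers":0,"tx":0,"ty":0,"tz":0,"ax":0,"ay":0,"az":0},{"fingers":1,"tx":0,"ty":0,"tz":0,"ax":0,"ay":0,"az":0},{"fingers":1,"tx":0,"ty":0,"tz":0,"ax":0,"ay":0,"az":0}]}}

```text
time_s: 6.0
tcp_pos: [0.5471, 0.0254, 0.0504]
ee_rot: [[0.002, -1.0, -0.001], [0.0, -0.001, 1.0], [-1.0, -0.002, 0.0]]
wrist_force: [0.3, -0.2, 0.5]
gripper_width: 0.78
```

Call:
{"method": "play_rows", "body": {"commands": [{"fingers":1,"tx":0,"ty":0,"tz":0,"ax":0,"ay":0,"az":0},{"fingers":1,"tx":0,"ty":0,"tz":0,"ax":0,"ay":0,"az":0},{"fingers":1,"tx":0,"ty":0,"tz":0,"ax":0,"ay":0,"az":0},{"fingers":1,"tx":0,"ty":0,"tz":0,"ax":0,"ay":0,"az":0},{"fingers":1,"tx":0,"ty":0,"tz":0,"ax":0,"ay":0,"az":0}]}}

```text
time_s: 6.42
tcp_pos: [0.5465, 0.0252, 0.0497]
ee_rot: [[-0.0, -1.0, -0.001], [-0.0, -0.001, 1.0], [-1.0, 0.0, -0.0]]
wrist_force: [-1.2, -0.1, 0.9]
gripper_width: 0.537
```

Call:
{"method": "play_rows", "body": {"commands": [{"fingers":1,"tx":0,"ty":0,"tz":0,"ax":0,"ay":0,"az":0},{"fingers":1,"tx":0,"ty":0,"tz":0,"ax":0,"ay":0,"az":0},{"fingers":1,"tx":-0.01,"ty":0,"tz":0,"ax":0,"ay":0,"az":0},{"fingers":1,"tx":-0.025,"ty":0,"tz":0,"ax":0,"ay":0,"az":0},{"fingers":1,"tx":-0.04,"ty":0,"tz":0,"ax":0,"ay":0,"az":0}]}}

```text
time_s: 6.83
tcp_pos: [0.5463, 0.0252, 0.0796]
ee_rot: [[-0.001, -1.0, -0.0], [-0.0, -0.0, 1.0], [-1.0, 0.001, -0.0]]
wrist_force: [-0.2, 0.1, -1.6]
gripper_width: 0.538
```

Call:
{"method": "play_rows", "body": {"commands": [{"fingers":1,"tx":-0.03,"ty":0,"tz":0,"ax":0,"ay":0,"az":0},{"fingers":1,"tx":-0.06,"ty":0,"tz":0,"ax":0,"ay":0,"az":0},{"fingers":1,"tx":-0.09,"ty":0,"tz":0,"ax":0,"ay":0,"az":0},{"fingers":1,"tx":-0.11,"ty":0,"tz":0,"ax":0,"ay":0,"az":0},{"fingers":1,"tx":-0.12,"ty":0,"tz":0,"ax":0,"ay":0,"az":0}]}}

```text
time_s: 7.25
tcp_pos: [0.5477, 0.0255, 0.1722]
ee_rot: [[0.004, -1.0, -0.001], [0.001, -0.001, 1.0], [-1.0, -0.004, 0.001]]
wrist_force: [-0.8, -1.0, -1.1]
gripper_width: 0.539
```

Call:
{"method": "play_rows", "body": {"commands": [{"fingers":1,"tx":0,"ty":0.001,"tz":-0.015,"ax":0,"ay":0,"az":0},{"fingers":1,"tx":0,"ty":0.003,"tz":-0.045,"ax":0,"ay":0,"az":0},{"fingers":1,"tx":0,"ty":0.006,"tz":-0.085,"ax":0,"ay":0,"az":0},{"fingers":1,"tx":0,"ty":0.009,"tz":-0.125,"ax":0,"ay":0,"az":0},{"fingers":1,"tx":0,"ty":0.012,"tz":-0.165,"ax":0,"ay":0,"az":0}]}}

```text
time_s: 7.67
tcp_pos: [0.5364, -0.1, 0.1681]
ee_rot: [[-0.003, -1.0, -0.001], [0.0, -0.001, 1.0], [-1.0, 0.003, 0.0]]
wrist_force: [-0.8, -0.7, -1.8]
gripper_width: 0.539
```

Call:
{"method": "play_rows", "body": {"commands": [{"fingers":1,"tx":0,"ty":0.003,"tz":-0.04,"ax":0,"ay":0,"az":0},{"fingers":1,"tx":0,"ty":0.006,"tz":-0.08,"ax":0,"ay":0,"az":0},{"fingers":1,"tx":0,"ty":0.009,"tz":-0.12,"ax":0,"ay":0,"az":0},{"fingers":1,"tx":0,"ty":0.012,"tz":-0.16,"ax":0,"ay":0,"az":0},{"fingers":1,"tx":0,"ty":0.015,"tz":-0.2,"ax":0,"ay":0,"az":0}]}}

```text
time_s: 8.08
tcp_pos: [0.525, -0.2502, 0.1679]
ee_rot: [[-0.003, -1.0, 0.0], [0.001, 0.0, 1.0], [-1.0, 0.003, 0.001]]
wrist_force: [0.4, 0.2, -1.0]
gripper_width: 0.534
```

Call:
{"method": "play_rows", "body": {"commands": [{"fingers":1,"tx":0,"ty":0.002,"tz":-0.04,"ax":0,"ay":0,"az":0},{"fingers":1,"tx":0,"ty":0.004,"tz":-0.075,"ax":0,"ay":0,"az":0},{"fingers":1,"tx":0,"ty":0.006,"tz":-0.098,"ax":0,"ay":0,"az":0},{"fingers":1,"tx":0.01,"ty":0.006,"tz":-0.106,"ax":0,"ay":0,"az":0},{"fingers":1,"tx":0.03,"ty":0.006,"tz":-0.106,"ax":0,"ay":0,"az":0}]}}

```text
time_s: 8.5
tcp_pos: [0.5219, -0.3302, 0.1467]
ee_rot: [[0.002, -1.0, 0.002], [-0.001, 0.002, 1.0], [-1.0, -0.002, -0.001]]
wrist_force: [0.1, 0.2, -1.2]
gripper_width: 0.536
```

Call:
{"method": "play_rows", "body": {"commands": [{"fingers":1,"tx":0.025,"ty":0,"tz":0,"ax":0,"ay":0,"az":0},{"fingers":1,"tx":0.05,"ty":0,"tz":0,"ax":0,"ay":0,"az":0},{"fingers":1,"tx":0.075,"ty":0,"tz":0,"ax":0,"ay":0,"az":0},{"fingers":1,"tx":0.09,"ty":0,"tz":0,"ax":0,"ay":0,"az":0},{"fingers":1,"tx":0.1,"ty":0,"tz":0,"ax":0,"ay":0,"az":0}]}}

```text
time_s: 8.92
tcp_pos: [0.5205, -0.3272, 0.0692]
ee_rot: [[-0.004, -1.0, -0.0], [0.002, -0.0, 1.0], [-1.0, 0.004, 0.002]]
wrist_force: [-0.3, 0.7, -2.7]
gripper_width: 0.536
```

Call:
{"method": "play_rows", "body": {"commands": [{"fingers":1,"tx":0.012,"ty":0,"tz":0,"ax":0,"ay":0,"az":0},{"fingers":1,"tx":0.024,"ty":0,"tz":0,"ax":0,"ay":0,"az":0},{"fingers":1,"tx":0.033,"ty":0,"tz":0,"ax":0,"ay":0,"az":0},{"fingers":1,"tx":0.037,"ty":0,"tz":0,"ax":0,"ay":0,"az":0},{"fingers":1,"tx":0.039,"ty":0,"tz":0,"ax":0,"ay":0,"az":0}]}}

```text
time_s: 9.33
tcp_pos: [0.522, -0.328, 0.0424]
ee_rot: [[-0.0, -1.0, -0.001], [0.0, -0.001, 1.0], [-1.0, 0.0, 0.0]]
wrist_force: [0.2, 0.3, -1.8]
gripper_width: 0.539
```

Call:
{"method": "play_rows", "body": {"commands": [{"fingers":1,"tx":0,"ty":0,"tz":0,"ax":0,"ay":0,"az":0},{"fingers":1,"tx":0,"ty":0,"tz":0,"ax":0,"ay":0,"az":0}]}}

```text
time_s: 9.5
tcp_pos: [0.5224, -0.3282, 0.0433]
ee_rot: [[0.001, -1.0, -0.001], [-0.0, -0.001, 1.0], [-1.0, -0.001, -0.0]]
wrist_force: [0.4, -0.1, -0.9]
gripper_width: 0.536
```

Call:
{"method": "play_rows", "body": {"commands": [{"fingers":1,"tx":0.0013,"ty":0,"tz":0,"ax":0,"ay":0,"az":0},{"fingers":0.2,"tx":0.0013,"ty":0,"tz":0,"ax":0,"ay":0,"az":0},{"fingers":-0.2,"tx":0.0013,"ty":0,"tz":0,"ax":0,"ay":0,"az":0},{"fingers":-1,"tx":0.0013,"ty":0,"tz":0,"ax":0,"ay":0,"az":0},{"fingers":-1,"tx":0.0013,"ty":0,"tz":0,"ax":0,"ay":0,"az":0}]}}

```text
time_s: 9.92
tcp_pos: [0.5224, -0.3282, 0.0423]
ee_rot: [[0.001, -1.0, -0.001], [-0.001, -0.001, 1.0], [-1.0, -0.001, -0.001]]
wrist_force: [-0.6, -0.3, 0.8]
gripper_width: 0.675
```

Call:
{"method": "play_rows", "body": {"commands": [{"fingers":-1,"tx":0,"ty":0,"tz":0,"ax":0,"ay":0,"az":0},{"fingers":-1,"tx":0,"ty":0,"tz":0,"ax":0,"ay":0,"az":0},{"fingers":-1,"tx":-0.02,"ty":0,"tz":0,"ax":0,"ay":0,"az":0},{"fingers":-1,"tx":-0.05,"ty":0,"tz":0,"ax":0,"ay":0,"az":0},{"fingers":-1,"tx":-0.08,"ty":0,"tz":0,"ax":0,"ay":0,"az":0}]}}

```text
time_s: 10.33
tcp_pos: [0.5215, -0.3278, 0.1018]
ee_rot: [[-0.002, -1.0, -0.001], [0.001, -0.001, 1.0], [-1.0, 0.002, 0.001]]
wrist_force: [0.2, 0.1, 0.3]
gripper_width: 0.977
```

Call:
{"method": "play_rows", "body": {"commands": [{"fingers":-1,"tx":-0.03,"ty":0,"tz":0,"ax":0,"ay":0,"az":0},{"fingers":-1,"tx":-0.06,"ty":0,"tz":0,"ax":0,"ay":0,"az":0},{"fingers":-1,"tx":-0.064,"ty":-0.01,"tz":0.04,"ax":0,"ay":0,"az":0},{"fingers":-1,"tx":-0.064,"ty":-0.02,"tz":0.085,"ax":0,"ay":0,"az":0},{"fingers":-1,"tx":-0.064,"ty":-0.033,"tz":0.13,"ax":0,"ay":0,"az":0}]}}

```text
time_s: 10.75
tcp_pos: [0.5467, -0.23, 0.1508]
ee_rot: [[0.002, -1.0, 0.002], [-0.0, 0.002, 1.0], [-1.0, -0.002, -0.0]]
wrist_force: [1.9, 0.1, -0.2]
gripper_width: 0.999
```

Call:
{"method": "play_rows", "body": {"commands": [{"fingers":-1,"tx":0,"ty":0,"tz":0.045,"ax":0,"ay":0,"az":0},{"fingers":-1,"tx":0,"ty":0,"tz":0.09,"ax":0,"ay":0,"az":0},{"fingers":-1,"tx":0,"ty":0,"tz":0.135,"ax":0,"ay":0,"az":0},{"fingers":-1,"tx":0,"ty":0,"tz":0.175,"ax":0,"ay":0,"az":0},{"fingers":-1,"tx":0,"ty":0,"tz":0.197,"ax":0,"ay":0,"az":0}]}}

```text
time_s: 11.17
tcp_pos: [0.5466, -0.08, 0.1502]
ee_rot: [[0.001, -1.0, -0.003], [0.0, -0.003, 1.0], [-1.0, -0.001, 0.0]]
wrist_force: [0.1, -0.2, 0.7]
gripper_width: 1.002
```

Call:
{"method": "play_rows", "body": {"commands": [{"fingers":-1,"tx":0,"ty":0,"tz":0,"ax":0,"ay":0,"az":0},{"fingers":-1,"tx":0,"ty":0,"tz":0,"ax":0,"ay":0,"az":0}]}}

```text
time_s: 11.33
tcp_pos: [0.5468, -0.082, 0.1501]
ee_rot: [[0.0, -1.0, -0.003], [-0.0, -0.003, 1.0], [-1.0, -0.0, -0.0]]
wrist_force: [-0.6, -0.2, -0.5]
gripper_width: 1.004
```

Run:
```python
from h import *
p=cap('top'); q=cap('scene')
a=cv2.resize(p['image'][140:290,210:480],(540,300)); b=cv2.resize(q['image'][140:290,40:310],(540,300))
cv2.imwrite('pics/t2.png',np.vstack([a,b])[:,:,::-1])
```

```text
(no output)
```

View pics/t2.png

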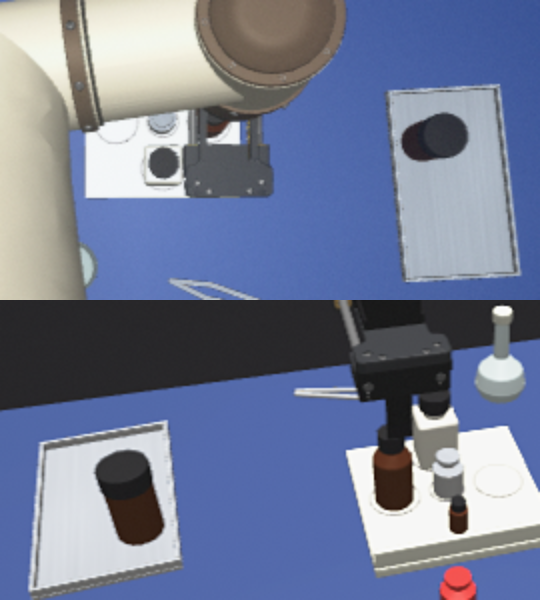

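The jar stands upright on the tray. Next is the round bottle.

Call:
{"method": "play_rows", "body": {"commands": [{"fingers":-1,"tx":0.025,"ty":0,"tz":0,"ax":0,"ay":0,"az":0},{"fingers":-1,"tx":0.06,"ty":0,"tz":0,"ax":0,"ay":0,"az":0},{"fingers":-1,"tx":0.09,"ty":0,"tz":0,"ax":0,"ay":0,"az":0},{"fingers":-1,"tx":0.115,"ty":0,"tz":0,"ax":0,"ay":0,"az":0},{"fingers":-1,"tx":0.125,"ty":0,"tz":0,"ax":0,"ay":0,"az":0}]}}

```text
time_s: 11.85
tcp_pos: [0.5448, -0.0842, 0.0533]
ee_rot: [[-0.005, -1.0, 0.002], [-0.0, 0.002, 1.0], [-1.0, 0.005, -0.0]]
wrist_force: [0.3, -0.6, -0.2]
gripper_width: 0.999
```

Call:
{"method": "play_rows", "body": {"commands": [{"fingers":0,"tx":0,"ty":0,"tz":0,"ax":0,"ay":0,"az":0},{"fingers":0,"tx":0,"ty":0,"tz":0,"ax":0,"ay":0,"az":0},{"fingers":0,"tx":0,"ty":0,"tz":0,"ax":0,"ay":0,"az":0},{"fingers":1,"tx":0,"ty":0,"tz":0,"ax":0,"ay":0,"az":0},{"fingers":1,"tx":0,"ty":0,"tz":0,"ax":0,"ay":0,"az":0}]}}

```text
time_s: 12.27
tcp_pos: [0.5474, -0.0827, 0.0573]
ee_rot: [[0.002, -1.0, -0.001], [0.0, -0.001, 1.0], [-1.0, -0.002, 0.0]]
wrist_force: [0.1, -0.6, -1.1]
gripper_width: 0.707
```

Call:
{"method": "play_rows", "body": {"commands": [{"fingers":1,"tx":0,"ty":0,"tz":0,"ax":0,"ay":0,"az":0},{"fingers":1,"tx":0,"ty":0,"tz":0,"ax":0,"ay":0,"az":0},{"fingers":1,"tx":0,"ty":0,"tz":0,"ax":0,"ay":0,"az":0},{"fingers":1,"tx":0,"ty":0,"tz":0,"ax":0,"ay":0,"az":0},{"fingers":1,"tx":0,"ty":0,"tz":0,"ax":0,"ay":0,"az":0}]}}

```text
time_s: 12.68
tcp_pos: [0.5465, -0.0827, 0.0564]
ee_rot: [[-0.0, -1.0, -0.001], [-0.0, -0.001, 1.0], [-1.0, 0.0, -0.0]]
wrist_force: [-0.6, -0.0, 2.2]
gripper_width: 0.449
```

Call:
{"method": "play_rows", "body": {"commands": [{"fingers":1,"tx":0,"ty":0,"tz":0,"ax":0,"ay":0,"az":0},{"fingers":1,"tx":0,"ty":0,"tz":0,"ax":0,"ay":0,"az":0},{"fingers":1,"tx":-0.01,"ty":0,"tz":0,"ax":0,"ay":0,"az":0},{"fingers":1,"tx":-0.025,"ty":0,"tz":0,"ax":0,"ay":0,"az":0},{"fingers":1,"tx":-0.04,"ty":0,"tz":0,"ax":0,"ay":0,"az":0}]}}

```text
time_s: 13.1
tcp_pos: [0.5464, -0.0828, 0.0859]
ee_rot: [[-0.001, -1.0, -0.0], [-0.0, -0.0, 1.0], [-1.0, 0.001, -0.0]]
wrist_force: [-0.0, 0.5, -1.4]
gripper_width: 0.451
```

Call:
{"method": "play_rows", "body": {"commands": [{"fingers":1,"tx":-0.03,"ty":0,"tz":0,"ax":0,"ay":0,"az":0},{"fingers":1,"tx":-0.06,"ty":0,"tz":0,"ax":0,"ay":0,"az":0},{"fingers":1,"tx":-0.09,"ty":0,"tz":0,"ax":0,"ay":0,"az":0},{"fingers":1,"tx":-0.107,"ty":0,"tz":-0.01,"ax":0,"ay":0,"az":0},{"fingers":1,"tx":-0.112,"ty":0.008,"tz":-0.035,"ax":0,"ay":0,"az":0}]}}

```text
time_s: 13.52
tcp_pos: [0.5434, -0.108, 0.1732]
ee_rot: [[0.007, -1.0, -0.004], [0.0, -0.004, 1.0], [-1.0, -0.007, 0.0]]
wrist_force: [1.0, 0.1, -2.1]
gripper_width: 0.453
```

Call:
{"method": "play_rows", "body": {"commands": [{"fingers":1,"tx":0,"ty":0.01,"tz":-0.04,"ax":0,"ay":0,"az":0},{"fingers":1,"tx":0,"ty":0.02,"tz":-0.08,"ax":0,"ay":0,"az":0},{"fingers":1,"tx":0,"ty":0.03,"tz":-0.12,"ax":0,"ay":0,"az":0},{"fingers":1,"tx":0,"ty":0.04,"tz":-0.16,"ax":0,"ay":0,"az":0},{"fingers":1,"tx":0,"ty":0.05,"tz":-0.2,"ax":0,"ay":0,"az":0}]}}

```text
time_s: 13.93
tcp_pos: [0.5027, -0.2602, 0.17]
ee_rot: [[0.0, -1.0, -0.001], [0.0, -0.001, 1.0], [-1.0, -0.0, 0.0]]
wrist_force: [-0.3, -0.1, -1.1]
gripper_width: 0.456
```

Call:
{"method": "play_rows", "body": {"commands": [{"fingers":1,"tx":0,"ty":0.012,"tz":-0.04,"ax":0,"ay":0,"az":0},{"fingers":1,"tx":0,"ty":0.024,"tz":-0.08,"ax":0,"ay":0,"az":0},{"fingers":1,"tx":0,"ty":0.036,"tz":-0.12,"ax":0,"ay":0,"az":0},{"fingers":1,"tx":0,"ty":0.046,"tz":-0.155,"ax":0,"ay":0,"az":0},{"fingers":1,"tx":0,"ty":0.05,"tz":-0.174,"ax":0,"ay":0,"az":0}]}}

```text
time_s: 14.35
tcp_pos: [0.4646, -0.392, 0.1697]
ee_rot: [[-0.0, -1.0, 0.002], [0.0, 0.002, 1.0], [-1.0, 0.0, 0.0]]
wrist_force: [1.0, 0.4, -1.2]
gripper_width: 0.453
```

Call:
{"method": "play_rows", "body": {"commands": [{"fingers":1,"tx":0.01,"ty":0,"tz":0,"ax":0,"ay":0,"az":0},{"fingers":1,"tx":0.035,"ty":0,"tz":0,"ax":0,"ay":0,"az":0},{"fingers":1,"tx":0.06,"ty":0,"tz":0,"ax":0,"ay":0,"az":0},{"fingers":1,"tx":0.085,"ty":0,"tz":0,"ax":0,"ay":0,"az":0},{"fingers":1,"tx":0.1,"ty":0,"tz":0,"ax":0,"ay":0,"az":0}]}}

```text
time_s: 14.77
tcp_pos: [0.465, -0.3879, 0.0925]
ee_rot: [[-0.003, -1.0, -0.001], [0.002, -0.001, 1.0], [-1.0, 0.003, 0.002]]
wrist_force: [0.5, 0.2, -2.2]
gripper_width: 0.451
```

Call:
{"method": "play_rows", "body": {"commands": [{"fingers":1,"tx":0.01,"ty":0,"tz":0,"ax":0,"ay":0,"az":0},{"fingers":1,"tx":0.02,"ty":0,"tz":0,"ax":0,"ay":0,"az":0},{"fingers":1,"tx":0.025,"ty":0,"tz":0,"ax":0,"ay":0,"az":0},{"fingers":1,"tx":0.025,"ty":0,"tz":0,"ax":0,"ay":0,"az":0},{"fingers":1,"tx":0.025,"ty":0,"tz":0,"ax":0,"ay":0,"az":0}]}}

```text
time_s: 15.18
tcp_pos: [0.4663, -0.3897, 0.0769]
ee_rot: [[0.001, -1.0, -0.001], [-0.001, -0.001, 1.0], [-1.0, -0.001, -0.001]]
wrist_force: [1.1, 0.3, -1.4]
gripper_width: 0.45
```

Call:
{"method": "play_rows", "body": {"commands": [{"fingers":1,"tx":0.012,"ty":0,"tz":0,"ax":0,"ay":0,"az":0},{"fingers":1,"tx":0.024,"ty":0,"tz":0,"ax":0,"ay":0,"az":0},{"fingers":1,"tx":0.032,"ty":0,"tz":0,"ax":0,"ay":0,"az":0},{"fingers":1,"tx":0.036,"ty":0,"tz":0,"ax":0,"ay":0,"az":0},{"fingers":1,"tx":0.038,"ty":0,"tz":0,"ax":0,"ay":0,"az":0}]}}

```text
time_s: 15.6
tcp_pos: [0.465, -0.3892, 0.0483]
ee_rot: [[-0.003, -1.0, -0.001], [0.001, -0.001, 1.0], [-1.0, 0.003, 0.001]]
wrist_force: [-3.2, 4.8, 13.0]
gripper_width: 0.449
```

Call:
{"method": "play_rows", "body": {"commands": [{"fingers":1,"tx":0,"ty":0,"tz":0,"ax":0,"ay":0,"az":0},{"fingers":0.2,"tx":0,"ty":0,"tz":0,"ax":0,"ay":0,"az":0},{"fingers":0,"tx":0,"ty":0,"tz":0,"ax":0,"ay":0,"az":0},{"fingers":-0.5,"tx":0,"ty":0,"tz":0,"ax":0,"ay":0,"az":0},{"fingers":-1,"tx":0,"ty":0,"tz":0,"ax":0,"ay":0,"az":0}]}}

```text
time_s: 16.02
tcp_pos: [0.4664, -0.3899, 0.0478]
ee_rot: [[0.001, -1.0, -0.001], [-0.001, -0.001, 1.0], [-1.0, -0.001, -0.001]]
wrist_force: [0.5, 0.2, 0.9]
gripper_width: 0.575
```

Call:
{"method": "play_rows", "body": {"commands": [{"fingers":-1,"tx":0,"ty":0,"tz":0,"ax":0,"ay":0,"az":0},{"fingers":-1,"tx":0,"ty":0,"tz":0,"ax":0,"ay":0,"az":0},{"fingers":-1,"tx":-0.02,"ty":0,"tz":0,"ax":0,"ay":0,"az":0},{"fingers":-1,"tx":-0.05,"ty":0,"tz":0,"ax":0,"ay":0,"az":0},{"fingers":-1,"tx":-0.08,"ty":0,"tz":0,"ax":0,"ay":0,"az":0}]}}

```text
time_s: 16.43
tcp_pos: [0.4655, -0.3894, 0.1076]
ee_rot: [[-0.002, -1.0, -0.001], [0.001, -0.001, 1.0], [-1.0, 0.002, 0.001]]
wrist_force: [0.7, -0.4, -1.4]
gripper_width: 0.936
```

Call:
{"method": "play_rows", "body": {"commands": [{"fingers":-1,"tx":-0.03,"ty":0,"tz":0,"ax":0,"ay":0,"az":0},{"fingers":-1,"tx":-0.06,"ty":0,"tz":0,"ax":0,"ay":0,"az":0},{"fingers":-1,"tx":-0.067,"ty":0,"tz":0.04,"ax":0,"ay":0,"az":0},{"fingers":-1,"tx":-0.067,"ty":0,"tz":0.085,"ax":0,"ay":0,"az":0},{"fingers":-1,"tx":-0.067,"ty":0,"tz":0.13,"ax":0,"ay":0,"az":0}]}}

```text
time_s: 16.85
tcp_pos: [0.466, -0.2915, 0.1586]
ee_rot: [[0.002, -1.0, 0.001], [-0.0, 0.001, 1.0], [-1.0, -0.002, -0.0]]
wrist_force: [-0.8, 2.0, -0.1]
gripper_width: 1.001
```

Call:
{"method": "play_rows", "body": {"commands": [{"fingers":-1,"tx":0,"ty":-0.007,"tz":0.046,"ax":-0.033,"ay":0,"az":0},{"fingers":-1,"tx":0,"ty":-0.014,"tz":0.093,"ax":-0.067,"ay":0,"az":0},{"fingers":-1,"tx":0,"ty":-0.021,"tz":0.14,"ax":-0.1,"ay":0,"az":0},{"fingers":-1,"tx":0,"ty":-0.028,"tz":0.187,"ax":-0.133,"ay":0,"az":0},{"fingers":-1,"tx":0,"ty":-0.036,"tz":0.233,"ax":-0.1667,"ay":0,"az":0}]}}

```text
time_s: 17.27
tcp_pos: [0.4927, -0.1156, 0.1583]
ee_rot: [[0.001, -0.863, -0.505], [0.0, -0.505, 0.863], [-1.0, -0.001, -0.0]]
wrist_force: [0.0, -1.1, 0.9]
gripper_width: 1.0
```

Call:
{"method": "play_rows", "body": {"commands": [{"fingers":-1,"tx":0,"ty":0,"tz":0,"ax":-0.033,"ay":0,"az":0},{"fingers":-1,"tx":0,"ty":0,"tz":0,"ax":-0.067,"ay":0,"az":0},{"fingers":-1,"tx":0,"ty":0,"tz":0,"ax":-0.1,"ay":0,"az":0},{"fingers":-1,"tx":0,"ty":0,"tz":0,"ax":-0.133,"ay":0,"az":0},{"fingers":-1,"tx":0,"ty":0,"tz":0,"ax":-0.1667,"ay":0,"az":0}]}}

```text
time_s: 17.68
tcp_pos: [0.4929, -0.117, 0.1581]
ee_rot: [[0.0, -0.494, -0.869], [0.0, -0.869, 0.494], [-1.0, -0.0, -0.0]]
wrist_force: [-0.5, 0.4, 0.0]
gripper_width: 0.999
```

Call:
{"method": "play_rows", "body": {"commands": [{"fingers":-1,"tx":0,"ty":0,"tz":0,"ax":-0.033,"ay":0,"az":0},{"fingers":-1,"tx":0,"ty":0,"tz":0,"ax":-0.067,"ay":0,"az":0},{"fingers":-1,"tx":0,"ty":0,"tz":0,"ax":-0.1,"ay":0,"az":0},{"fingers":-1,"tx":0,"ty":0,"tz":0,"ax":-0.133,"ay":0,"az":0},{"fingers":-1,"tx":0,"ty":0,"tz":0,"ax":-0.1667,"ay":0,"az":0}]}}

```text
time_s: 18.1
tcp_pos: [0.4929, -0.1173, 0.1581]
ee_rot: [[0.0, 0.006, -1.0], [0.0, -1.0, -0.006], [-1.0, -0.0, -0.0]]
wrist_force: [0.2, -0.1, 0.2]
gripper_width: 1.003
```

Call:
{"method": "play_rows", "body": {"commands": [{"fingers":-1,"tx":0,"ty":-0.03,"tz":0,"ax":0,"ay":0,"az":0},{"fingers":-1,"tx":0,"ty":-0.07,"tz":0,"ax":0,"ay":0,"az":0},{"fingers":-1,"tx":0,"ty":-0.105,"tz":0,"ax":0,"ay":0,"az":0},{"fingers":-1,"tx":0,"ty":-0.117,"tz":0,"ax":0,"ay":0,"az":0},{"fingers":-1,"tx":0,"ty":-0.117,"tz":0,"ax":0,"ay":0,"az":0}]}}

```text
time_s: 18.52
tcp_pos: [0.4929, -0.0279, 0.1582]
ee_rot: [[0.001, 0.004, -1.0], [0.0, -1.0, -0.004], [-1.0, -0.0, -0.001]]
wrist_force: [-0.5, -0.2, -0.0]
gripper_width: 1.001
```

Call:
{"method": "play_rows", "body": {"commands": [{"fingers":-1,"tx":0,"ty":0,"tz":0,"ax":0,"ay":0,"az":0},{"fingers":-1,"tx":0,"ty":0,"tz":0,"ax":0,"ay":0,"az":0}]}}

```text
time_s: 18.68
tcp_pos: [0.4926, -0.0301, 0.158]
ee_rot: [[-0.0, 0.0, -1.0], [-0.0, -1.0, -0.0], [-1.0, 0.0, 0.0]]
wrist_force: [0.7, -0.4, -0.2]
gripper_width: 0.999
```

Run:
```python
from h import *
p=cap('wrist'); q=cap('scene')
im=p['image'].copy()
for (x,y,z,rad) in [(.493,-.029,.096,.0165),(.547,-.029,.058,.012)]:
    P=np.array([proj(p,[x+rad*np.cos(a),y+rad*np.sin(a),z]) for a in np.linspace(0,6.283,60)]); cv2.polylines(im,[np.round(P*8).astype(np.int32)],True,(0,255,0),1,cv2.LINE_AA,3)
b=cv2.resize(q['image'][140:290,40:320],(560,300))
cv2.imwrite('pics/t3.png',np.vstack([cv2.resize(im,(400,300)),b[:,:400]])[:,:,::-1])
print(r.sense()['tcp_pos'])
```

```text
[ 0.49253134 -0.03038868  0.15799607]
```

View pics/t3.png

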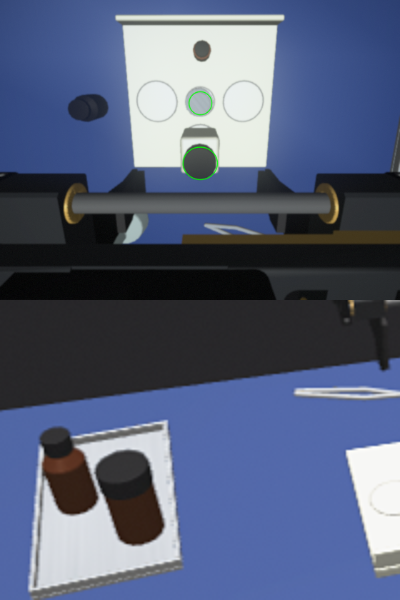

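The cap circle lines up at (200,163), the weight hasn't moved, and the round bottle and jar stand in the tray. Now the square bottle.

Call:
{"method": "play_rows", "body": {"commands": [{"fingers":-1,"tx":0.03,"ty":-0.0015,"tz":0,"ax":0,"ay":0,"az":0},{"fingers":-1,"tx":0.065,"ty":-0.0015,"tz":0,"ax":0,"ay":0,"az":0},{"fingers":-1,"tx":0.1,"ty":-0.0015,"tz":0,"ax":0,"ay":0,"az":0},{"fingers":-1,"tx":0.125,"ty":-0.0015,"tz":0,"ax":0,"ay":0,"az":0},{"fingers":-1,"tx":0.136,"ty":-0.0015,"tz":0,"ax":0,"ay":0,"az":0}]}}

```text
time_s: 19.2
tcp_pos: [0.4909, -0.0296, 0.0536]
ee_rot: [[-0.005, -0.001, -1.0], [-0.001, -1.0, 0.001], [-1.0, 0.001, 0.005]]
wrist_force: [-0.9, -0.2, -0.7]
gripper_width: 1.003
```

Call:
{"method": "play_rows", "body": {"commands": [{"fingers":0,"tx":0,"ty":0,"tz":0,"ax":0,"ay":0,"az":0},{"fingers":0,"tx":0,"ty":0,"tz":0,"ax":0,"ay":0,"az":0},{"fingers":0,"tx":0,"ty":0,"tz":0,"ax":0,"ay":0,"az":0},{"fingers":1,"tx":0,"ty":0,"tz":0,"ax":0,"ay":0,"az":0},{"fingers":1,"tx":0,"ty":0,"tz":0,"ax":0,"ay":0,"az":0}]}}

```text
time_s: 19.62
tcp_pos: [0.4934, -0.0283, 0.0572]
ee_rot: [[0.002, 0.001, -1.0], [0.001, -1.0, -0.001], [-1.0, -0.001, -0.002]]
wrist_force: [0.5, 0.2, -0.0]
gripper_width: 0.708
```

Call:
{"method": "play_rows", "body": {"commands": [{"fingers":1,"tx":0,"ty":0,"tz":0,"ax":0,"ay":0,"az":0},{"fingers":1,"tx":0,"ty":0,"tz":0,"ax":0,"ay":0,"az":0},{"fingers":1,"tx":0,"ty":0,"tz":0,"ax":0,"ay":0,"az":0},{"fingers":1,"tx":0,"ty":0,"tz":0,"ax":0,"ay":0,"az":0},{"fingers":1,"tx":0,"ty":0,"tz":0,"ax":0,"ay":0,"az":0}]}}

```text
time_s: 20.03
tcp_pos: [0.4927, -0.0284, 0.0564]
ee_rot: [[0.0, 0.001, -1.0], [-0.0, -1.0, -0.001], [-1.0, 0.0, -0.0]]
wrist_force: [-0.5, 0.3, 3.9]
gripper_width: 0.483
```

Call:
{"method": "play_rows", "body": {"commands": [{"fingers":1,"tx":0,"ty":0,"tz":0,"ax":0,"ay":0,"az":0},{"fingers":1,"tx":0,"ty":0,"tz":0,"ax":0,"ay":0,"az":0},{"fingers":1,"tx":-0.01,"ty":0,"tz":0,"ax":0,"ay":0,"az":0},{"fingers":1,"tx":-0.025,"ty":0,"tz":0,"ax":0,"ay":0,"az":0},{"fingers":1,"tx":-0.04,"ty":0,"tz":0,"ax":0,"ay":0,"az":0}]}}

```text
time_s: 20.45
tcp_pos: [0.4919, -0.0285, 0.0859]
ee_rot: [[-0.002, 0.001, -1.0], [-0.0, -1.0, -0.001], [-1.0, 0.0, 0.002]]
wrist_force: [0.5, 0.4, -1.4]
gripper_width: 0.477
```

Call:
{"method": "play_rows", "body": {"commands": [{"fingers":1,"tx":-0.03,"ty":0,"tz":0,"ax":0,"ay":0,"az":0},{"fingers":1,"tx":-0.06,"ty":0,"tz":0,"ax":0,"ay":0,"az":0},{"fingers":1,"tx":-0.09,"ty":0,"tz":0,"ax":0,"ay":0,"az":0},{"fingers":1,"tx":-0.107,"ty":0.01,"tz":0,"ax":0,"ay":0,"az":0},{"fingers":1,"tx":-0.112,"ty":0.036,"tz":0.008,"ax":0,"ay":0,"az":0}]}}

```text
time_s: 20.87
tcp_pos: [0.489, -0.0543, 0.1729]
ee_rot: [[0.006, 0.004, -1.0], [0.001, -1.0, -0.004], [-1.0, -0.001, -0.006]]
wrist_force: [1.2, -0.9, -1.4]
gripper_width: 0.482
```

Call:
{"method": "play_rows", "body": {"commands": [{"fingers":1,"tx":0,"ty":0.04,"tz":0.012,"ax":0,"ay":0,"az":0},{"fingers":1,"tx":0,"ty":0.08,"tz":0.024,"ax":0,"ay":0,"az":0},{"fingers":1,"tx":0,"ty":0.12,"tz":0.036,"ax":0,"ay":0,"az":0},{"fingers":1,"tx":0,"ty":0.16,"tz":0.048,"ax":0,"ay":0,"az":0},{"fingers":1,"tx":0,"ty":0.2,"tz":0.06,"ax":0,"ay":0,"az":0}]}}

```text
time_s: 21.28
tcp_pos: [0.4407, -0.2065, 0.17]
ee_rot: [[-0.001, 0.001, -1.0], [0.0, -1.0, -0.001], [-1.0, -0.0, 0.001]]
wrist_force: [0.8, -0.4, -1.9]
gripper_width: 0.483
```

Call:
{"method": "play_rows", "body": {"commands": [{"fingers":1,"tx":0,"ty":0.04,"tz":0.012,"ax":0,"ay":0,"az":0},{"fingers":1,"tx":0,"ty":0.08,"tz":0.024,"ax":0,"ay":0,"az":0},{"fingers":1,"tx":0,"ty":0.12,"tz":0.036,"ax":0,"ay":0,"az":0},{"fingers":1,"tx":0,"ty":0.16,"tz":0.046,"ax":0,"ay":0,"az":0},{"fingers":1,"tx":0,"ty":0.186,"tz":0.052,"ax":0,"ay":0,"az":0}]}}

```text
time_s: 21.7
tcp_pos: [0.4016, -0.3469, 0.1698]
ee_rot: [[-0.001, -0.001, -1.0], [0.0, -1.0, 0.001], [-1.0, -0.0, 0.001]]
wrist_force: [-0.3, 0.4, -0.8]
gripper_width: 0.475
```

Call:
{"method": "play_rows", "body": {"commands": [{"fingers":1,"tx":0.01,"ty":0,"tz":0,"ax":0,"ay":0,"az":0},{"fingers":1,"tx":0.035,"ty":0,"tz":0,"ax":0,"ay":0,"az":0},{"fingers":1,"tx":0.06,"ty":0,"tz":0,"ax":0,"ay":0,"az":0},{"fingers":1,"tx":0.085,"ty":0,"tz":0,"ax":0,"ay":0,"az":0},{"fingers":1,"tx":0.1,"ty":0,"tz":0,"ax":0,"ay":0,"az":0}]}}

```text
time_s: 22.12
tcp_pos: [0.4015, -0.3437, 0.0927]
ee_rot: [[-0.003, 0.0, -1.0], [0.002, -1.0, -0.0], [-1.0, -0.002, 0.003]]
wrist_force: [0.9, 0.3, -1.7]
gripper_width: 0.48
```

Call:
{"method": "play_rows", "body": {"commands": [{"fingers":1,"tx":0.01,"ty":0,"tz":0,"ax":0,"ay":0,"az":0},{"fingers":1,"tx":0.02,"ty":0,"tz":0,"ax":0,"ay":0,"az":0},{"fingers":1,"tx":0.025,"ty":0,"tz":0,"ax":0,"ay":0,"az":0},{"fingers":1,"tx":0.025,"ty":0,"tz":0,"ax":0,"ay":0,"az":0},{"fingers":1,"tx":0.025,"ty":0,"tz":0,"ax":0,"ay":0,"az":0}]}}

```text
time_s: 22.53
tcp_pos: [0.4033, -0.345, 0.0767]
ee_rot: [[0.001, 0.001, -1.0], [-0.0, -1.0, -0.001], [-1.0, 0.0, -0.001]]
wrist_force: [-0.2, 0.4, -0.5]
gripper_width: 0.482
```

Call:
{"method": "play_rows", "body": {"commands": [{"fingers":1,"tx":0.012,"ty":0,"tz":0,"ax":0,"ay":0,"az":0},{"fingers":1,"tx":0.024,"ty":0,"tz":0,"ax":0,"ay":0,"az":0},{"fingers":1,"tx":0.031,"ty":0,"tz":0,"ax":0,"ay":0,"az":0},{"fingers":1,"tx":0.035,"ty":0,"tz":0,"ax":0,"ay":0,"az":0},{"fingers":1,"tx":0.0375,"ty":0,"tz":0,"ax":0,"ay":0,"az":0}]}}

```text
time_s: 22.95
tcp_pos: [0.4022, -0.3447, 0.0484]
ee_rot: [[-0.003, 0.001, -1.0], [0.001, -1.0, -0.001], [-1.0, -0.001, 0.003]]
wrist_force: [-3.1, 6.3, 18.3]
gripper_width: 0.481
```

Call:
{"method": "play_rows", "body": {"commands": [{"fingers":1,"tx":0,"ty":0,"tz":0,"ax":0,"ay":0,"az":0},{"fingers":0.2,"tx":0,"ty":0,"tz":0,"ax":0,"ay":0,"az":0},{"fingers":0,"tx":0,"ty":0,"tz":0,"ax":0,"ay":0,"az":0},{"fingers":-0.5,"tx":0,"ty":0,"tz":0,"ax":0,"ay":0,"az":0},{"fingers":-1,"tx":0,"ty":0,"tz":0,"ax":0,"ay":0,"az":0}]}}

```text
time_s: 23.37
tcp_pos: [0.4033, -0.3452, 0.0482]
ee_rot: [[0.001, 0.001, -1.0], [-0.0, -1.0, -0.001], [-1.0, 0.0, -0.001]]
wrist_force: [-0.1, -1.8, -0.5]
gripper_width: 0.581
```

Call:
{"method": "play_rows", "body": {"commands": [{"fingers":-1,"tx":0,"ty":0,"tz":0,"ax":0,"ay":0,"az":0},{"fingers":-1,"tx":0,"ty":0,"tz":0,"ax":0,"ay":0,"az":0},{"fingers":-1,"tx":-0.02,"ty":0,"tz":0,"ax":0,"ay":0,"az":0},{"fingers":-1,"tx":-0.05,"ty":0,"tz":0,"ax":0,"ay":0,"az":0},{"fingers":-1,"tx":-0.08,"ty":0,"tz":0,"ax":0,"ay":0,"az":0}]}}

```text
time_s: 23.78
tcp_pos: [0.4024, -0.3448, 0.1082]
ee_rot: [[-0.002, 0.001, -1.0], [0.001, -1.0, -0.001], [-1.0, -0.001, 0.002]]
wrist_force: [-0.1, -0.4, -0.4]
gripper_width: 0.939
```

Call:
{"method": "play_rows", "body": {"commands": [{"fingers":-1,"tx":-0.03,"ty":0,"tz":0,"ax":0,"ay":0,"az":0},{"fingers":-1,"tx":-0.06,"ty":0,"tz":0,"ax":0,"ay":0,"az":0},{"fingers":-1,"tx":-0.067,"ty":0,"tz":0,"ax":0,"ay":0,"az":0},{"fingers":-1,"tx":-0.067,"ty":0,"tz":0,"ax":0,"ay":0,"az":0}]}}

```text
time_s: 24.12
tcp_pos: [0.4039, -0.3455, 0.1603]
ee_rot: [[0.004, 0.001, -1.0], [-0.002, -1.0, -0.001], [-1.0, 0.002, -0.004]]
wrist_force: [-0.2, 0.4, -0.4]
gripper_width: 0.998
```

Run:
```python
from h import *
print(r.sense()['tcp_pos'])
p=cap('top'); q=cap('scene')
im=p['image'].copy()
def circ(x,y,z,rad,col):
    P=np.array([proj(p,[x+rad*np.cos(a),y+rad*np.sin(a),z]) for a in np.linspace(0,6.283,60)]); cv2.polylines(im,[np.round(P*8).astype(np.int32)],True,col,1,cv2.LINE_AA,3)
# pan: fit the bright disc by segmentation inside the casing
hsv=cv2.cvtColor(p['image'],cv2.COLOR_RGB2HSV)
roi=p['image'][185:260,75:155].astype(int); print('pan/casing colours',p['image'][223,114],p['image'][190,90],p['image'][250,95])
g=cv2.GaussianBlur(cv2.cvtColor(p['image'],cv2.COLOR_RGB2GRAY),(3,3),0)
H=cv2.HoughCircles(cv2.resize(g[180:262,70:165],None,fx=4,fy=4,interpolation=cv2.INTER_CUBIC),cv2.HOUGH_GRADIENT,1.5,100,param1=80,param2=20,minRadius=85,maxRadius=115)
for h in (H[0][:3] if H is not None else []):
    uv=(h[0]/4+70-.375,h[1]/4+180-.375); w=ray(p,uv,.062); print('hough',np.round(uv,1),h[2]/4,w.round(4)); 
w=ray(p,(H[0][0][0]/4+69.6,H[0][0][1]/4+179.6),.062)
circ(w[0],w[1],.062,.055,(255,0,0))
a=cv2.resize(im[175:305,55:175],(360,390),interpolation=cv2.INTER_CUBIC); b=cv2.resize(q['image'][170:300,40:160],(360,390))
cv2.imwrite('pics/t4.png',np.hstack([a,b])[:,:,::-1])
```

```text
[ 0.40393854 -0.34546752  0.16029906]
pan/casing colours [184 195 207] [211 211 216] [207 206 212]
hough [112.2 222.2] 25.975 [0.4926 0.3639 0.062 ]
hough [136.2 213.6] 24.8125 [0.5114 0.3116 0.062 ]
hough [129.4 243.6] 25.5625 [0.4457 0.3239 0.062 ]
```

View pics/t4.png

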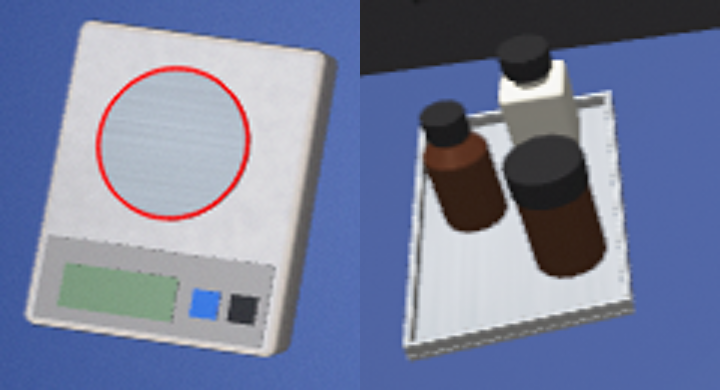

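The pan fit lands right on the disc, giving a centre of (0.4926,0.3639), and all three stand in the tray. Now the weight.

Call:
{"method": "play_rows", "body": {"commands": [{"fingers":-1,"tx":0,"ty":-0.04,"tz":-0.018,"ax":0,"ay":0,"az":0},{"fingers":-1,"tx":0,"ty":-0.085,"tz":-0.038,"ax":0,"ay":0,"az":0},{"fingers":-1,"tx":0,"ty":-0.13,"tz":-0.058,"ax":0,"ay":0,"az":0},{"fingers":-1,"tx":0,"ty":-0.17,"tz":-0.077,"ax":0,"ay":0,"az":0},{"fingers":-1,"tx":0,"ty":-0.21,"tz":-0.095,"ax":0,"ay":0,"az":0}]}}

```text
time_s: 24.63
tcp_pos: [0.4735, -0.1857, 0.1566]
ee_rot: [[-0.004, 0.001, -1.0], [0.0, -1.0, -0.001], [-1.0, -0.0, 0.004]]
wrist_force: [1.1, -0.5, -0.2]
gripper_width: 1.0
```

Call:
{"method": "play_rows", "body": {"commands": [{"fingers":-1,"tx":0,"ty":-0.045,"tz":-0.02,"ax":0,"ay":0,"az":0},{"fingers":-1,"tx":0,"ty":-0.09,"tz":-0.04,"ax":0,"ay":0,"az":0},{"fingers":-1,"tx":0,"ty":-0.135,"tz":-0.06,"ax":0,"ay":0,"az":0},{"fingers":-1,"tx":0,"ty":-0.18,"tz":-0.08,"ax":0,"ay":0,"az":0},{"fingers":-1,"tx":0,"ty":-0.2113,"tz":-0.0957,"ax":0,"ay":0,"az":0}]}}

```text
time_s: 25.05
tcp_pos: [0.5456, -0.0263, 0.1565]
ee_rot: [[-0.003, 0.003, -1.0], [-0.0, -1.0, -0.003], [-1.0, 0.0, 0.003]]
wrist_force: [-0.2, -0.1, 0.5]
gripper_width: 0.999
```

Call:
{"method": "play_rows", "body": {"commands": [{"fingers":-1,"tx":0,"ty":0,"tz":0,"ax":0,"ay":0,"az":0},{"fingers":-1,"tx":0.02,"ty":0,"tz":0,"ax":0,"ay":0,"az":0},{"fingers":-1,"tx":0.05,"ty":0,"tz":0,"ax":0,"ay":0,"az":0},{"fingers":-1,"tx":0.08,"ty":0,"tz":0,"ax":0,"ay":0,"az":0},{"fingers":-1,"tx":0.08,"ty":0,"tz":0,"ax":0,"ay":0,"az":0}]}}

```text
time_s: 25.47
tcp_pos: [0.5412, -0.0298, 0.0927]
ee_rot: [[-0.013, -0.001, -1.0], [-0.002, -1.0, 0.001], [-1.0, 0.002, 0.013]]
wrist_force: [-0.6, 0.2, 0.3]
gripper_width: 1.006
```

Call:
{"method": "play_rows", "body": {"commands": [{"fingers":-1,"tx":0,"ty":0,"tz":0,"ax":0,"ay":0,"az":0},{"fingers":-1,"tx":0,"ty":0,"tz":0,"ax":0,"ay":0,"az":0}]}}

```text
time_s: 25.63
tcp_pos: [0.5459, -0.0292, 0.0987]
ee_rot: [[-0.0, 0.001, -1.0], [-0.0, -1.0, -0.001], [-1.0, 0.0, 0.0]]
wrist_force: [0.7, -0.1, 0.4]
gripper_width: 0.999
```

Call:
{"method": "play_rows", "body": {"commands": [{"fingers":-1,"tx":0.015,"ty":0,"tz":-0.0013,"ax":0,"ay":0,"az":0},{"fingers":-1,"tx":0.035,"ty":0,"tz":-0.0013,"ax":0,"ay":0,"az":0},{"fingers":-1,"tx":0.055,"ty":0,"tz":-0.0013,"ax":0,"ay":0,"az":0},{"fingers":-1,"tx":0.075,"ty":0,"tz":-0.0013,"ax":0,"ay":0,"az":0},{"fingers":-1,"tx":0.084,"ty":0,"tz":-0.0013,"ax":0,"ay":0,"az":0}]}}

```text
time_s: 26.05
tcp_pos: [0.5466, -0.0291, 0.0352]
ee_rot: [[-0.0, 0.0, -1.0], [0.0, -1.0, -0.0], [-1.0, -0.0, 0.0]]
wrist_force: [-0.5, 0.7, 0.1]
gripper_width: 1.001
```

Call:
{"method": "play_rows", "body": {"commands": [{"fingers":0,"tx":0,"ty":0,"tz":0,"ax":0,"ay":0,"az":0},{"fingers":0,"tx":0,"ty":0,"tz":0,"ax":0,"ay":0,"az":0},{"fingers":0,"tx":0,"ty":0,"tz":0,"ax":0,"ay":0,"az":0},{"fingers":1,"tx":0,"ty":0,"tz":0,"ax":0,"ay":0,"az":0},{"fingers":1,"tx":0,"ty":0,"tz":0,"ax":0,"ay":0,"az":0}]}}

```text
time_s: 26.47
tcp_pos: [0.5472, -0.0288, 0.0364]
ee_rot: [[0.002, 0.001, -1.0], [0.0, -1.0, -0.001], [-1.0, -0.0, -0.002]]
wrist_force: [-0.6, 0.8, 0.0]
gripper_width: 0.707
```

Call:
{"method": "play_rows", "body": {"commands": [{"fingers":1,"tx":0,"ty":0,"tz":0,"ax":0,"ay":0,"az":0},{"fingers":1,"tx":0,"ty":0,"tz":0,"ax":0,"ay":0,"az":0},{"fingers":1,"tx":0,"ty":0,"tz":0,"ax":0,"ay":0,"az":0},{"fingers":1,"tx":0,"ty":0,"tz":0,"ax":0,"ay":0,"az":0},{"fingers":1,"tx":0,"ty":0,"tz":0,"ax":0,"ay":0,"az":0}]}}

```text
time_s: 26.88
tcp_pos: [0.5467, -0.0288, 0.0355]
ee_rot: [[0.0, 0.001, -1.0], [0.0, -1.0, -0.001], [-1.0, -0.0, -0.0]]
wrist_force: [0.3, -0.2, 0.7]
gripper_width: 0.36
```

Call:
{"method": "play_rows", "body": {"commands": [{"fingers":1,"tx":0,"ty":0,"tz":0,"ax":0,"ay":0,"az":0},{"fingers":1,"tx":0,"ty":0,"tz":0,"ax":0,"ay":0,"az":0},{"fingers":1,"tx":0,"ty":0,"tz":0,"ax":0,"ay":0,"az":0},{"fingers":1,"tx":0,"ty":0,"tz":0,"ax":0,"ay":0,"az":0}]}}

```text
time_s: 27.22
tcp_pos: [0.5467, -0.0288, 0.0355]
ee_rot: [[0.0, 0.001, -1.0], [0.0, -1.0, -0.001], [-1.0, -0.0, -0.0]]
wrist_force: [-0.3, 1.1, 1.3]
gripper_width: 0.352
```

Call:
{"method": "play_rows", "body": {"commands": [{"fingers":1,"tx":-0.01,"ty":0,"tz":0,"ax":0,"ay":0,"az":0},{"fingers":1,"tx":-0.03,"ty":0,"tz":0,"ax":0,"ay":0,"az":0},{"fingers":1,"tx":-0.06,"ty":0,"tz":0,"ax":0,"ay":0,"az":0},{"fingers":1,"tx":-0.09,"ty":0,"tz":0,"ax":0,"ay":0,"az":0},{"fingers":1,"tx":-0.1,"ty":0,"tz":0,"ax":0,"ay":0,"az":0}]}}

```text
time_s: 27.63
tcp_pos: [0.5482, -0.0288, 0.1137]
ee_rot: [[0.005, 0.001, -1.0], [0.0, -1.0, -0.001], [-1.0, -0.0, -0.005]]
wrist_force: [0.2, -0.1, -1.1]
gripper_width: 0.355
```

Call:
{"method": "play_rows", "body": {"commands": [{"fingers":1,"tx":-0.025,"ty":-0.01,"tz":0,"ax":0,"ay":0,"az":0},{"fingers":1,"tx":-0.05,"ty":-0.03,"tz":0.004,"ax":0,"ay":0,"az":0},{"fingers":1,"tx":-0.065,"ty":-0.06,"tz":0.009,"ax":0,"ay":0,"az":0},{"fingers":1,"tx":-0.065,"ty":-0.1,"tz":0.014,"ax":0,"ay":0,"az":0},{"fingers":1,"tx":-0.065,"ty":-0.14,"tz":0.02,"ax":0,"ay":0,"az":0}]}}

```text
time_s: 28.05
tcp_pos: [0.5312, 0.0768, 0.1596]
ee_rot: [[0.001, -0.001, -1.0], [0.001, -1.0, 0.001], [-1.0, -0.001, -0.001]]
wrist_force: [-0.4, 0.9, -2.7]
gripper_width: 0.358
```

Call:
{"method": "play_rows", "body": {"commands": [{"fingers":1,"tx":0,"ty":-0.04,"tz":0.006,"ax":0,"ay":0,"az":0},{"fingers":1,"tx":0,"ty":-0.08,"tz":0.012,"ax":0,"ay":0,"az":0},{"fingers":1,"tx":0,"ty":-0.12,"tz":0.017,"ax":0,"ay":0,"az":0},{"fingers":1,"tx":0,"ty":-0.16,"tz":0.022,"ax":0,"ay":0,"az":0},{"fingers":1,"tx":0,"ty":-0.2,"tz":0.028,"ax":0,"ay":0,"az":0}]}}

```text
time_s: 28.47
tcp_pos: [0.5094, 0.2271, 0.1584]
ee_rot: [[-0.001, 0.001, -1.0], [-0.001, -1.0, -0.001], [-1.0, 0.001, 0.001]]
wrist_force: [0.6, -0.3, -2.3]
gripper_width: 0.355
```

Call:
{"method": "play_rows", "body": {"commands": [{"fingers":1,"tx":0,"ty":-0.04,"tz":0.005,"ax":0,"ay":0,"az":0},{"fingers":1,"tx":0,"ty":-0.08,"tz":0.01,"ax":0,"ay":0,"az":0},{"fingers":1,"tx":0,"ty":-0.12,"tz":0.015,"ax":0,"ay":0,"az":0},{"fingers":1,"tx":0,"ty":-0.16,"tz":0.02,"ax":0,"ay":0,"az":0},{"fingers":1,"tx":0,"ty":-0.184,"tz":0.024,"ax":0,"ay":0,"az":0}]}}

```text
time_s: 28.88
tcp_pos: [0.4915, 0.3665, 0.1582]
ee_rot: [[-0.001, 0.002, -1.0], [-0.0, -1.0, -0.002], [-1.0, 0.0, 0.001]]
wrist_force: [1.0, -0.9, -1.7]
gripper_width: 0.355
```

Call:
{"method": "play_rows", "body": {"commands": [{"fingers":1,"tx":0,"ty":0,"tz":0,"ax":0,"ay":0,"az":0},{"fingers":1,"tx":0.02,"ty":0,"tz":0,"ax":0,"ay":0,"az":0},{"fingers":1,"tx":0.04,"ty":0,"tz":0,"ax":0,"ay":0,"az":0},{"fingers":1,"tx":0.055,"ty":0,"tz":0,"ax":0,"ay":0,"az":0},{"fingers":1,"tx":0.06,"ty":0,"tz":0,"ax":0,"ay":0,"az":0}]}}

```text
time_s: 29.3
tcp_pos: [0.4911, 0.3621, 0.1115]
ee_rot: [[-0.004, -0.0, -1.0], [-0.004, -1.0, 0.0], [-1.0, 0.004, 0.004]]
wrist_force: [-0.4, -0.4, -2.4]
gripper_width: 0.36
```

Call:
{"method": "play_rows", "body": {"commands": [{"fingers":1,"tx":0,"ty":0,"tz":0,"ax":0,"ay":0,"az":0},{"fingers":1,"tx":0,"ty":0,"tz":0,"ax":0,"ay":0,"az":0},{"fingers":1,"tx":0,"ty":0,"tz":0,"ax":0,"ay":0,"az":0}]}}

```text
time_s: 29.55
tcp_pos: [0.4928, 0.3642, 0.1151]
ee_rot: [[0.001, 0.001, -1.0], [0.001, -1.0, -0.001], [-1.0, -0.001, -0.001]]
wrist_force: [0.6, 0.1, -2.2]
gripper_width: 0.359
```

Run:
```python
from h import *
p=cap('wrist'); im=p['image'].copy()
print(p['s']['tcp_pos'])
P=np.array([proj(p,[.4926+.055*np.cos(a),.3639+.055*np.sin(a),.062]) for a in np.linspace(0,6.283,90)]); cv2.polylines(im,[np.round(P*8).astype(np.int32)],True,(255,0,0),1,cv2.LINE_AA,3)
cv2.imwrite('pics/t5.png',im[:,:,::-1])
```

```text
[0.49284404 0.36423457 0.11506739]
```

View pics/t5.png

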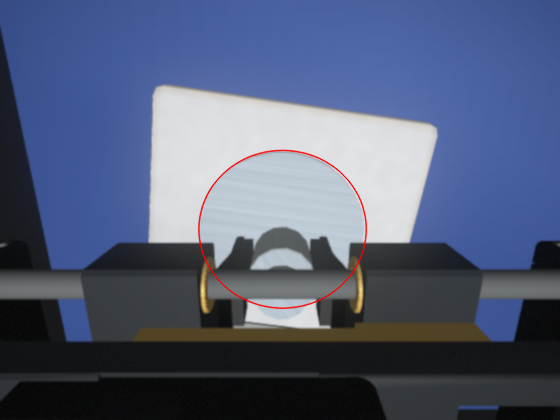

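The pan outline coincides with the wrist view, centred at about (282,229), so I'll lower the weight gently.

Call:
{"method": "play_rows", "body": {"commands": [{"fingers":1,"tx":0.008,"ty":0,"tz":0,"ax":0,"ay":0,"az":0},{"fingers":1,"tx":0.016,"ty":0,"tz":0,"ax":0,"ay":0,"az":0},{"fingers":1,"tx":0.023,"ty":0,"tz":0,"ax":0,"ay":0,"az":0},{"fingers":1,"tx":0.028,"ty":0,"tz":0,"ax":0,"ay":0,"az":0},{"fingers":1,"tx":0.031,"ty":0,"tz":0,"ax":0,"ay":0,"az":0}]}}

```text
time_s: 30.02
tcp_pos: [0.4919, 0.3637, 0.0899]
ee_rot: [[-0.001, 0.001, -1.0], [-0.001, -1.0, -0.001], [-1.0, 0.001, 0.001]]
wrist_force: [-0.5, 0.3, -2.0]
gripper_width: 0.357
```

Call:
{"method": "play_rows", "body": {"commands": [{"fingers":1,"tx":0.002,"ty":0,"tz":0,"ax":0,"ay":0,"az":0},{"fingers":1,"tx":0.004,"ty":0,"tz":0,"ax":0,"ay":0,"az":0},{"fingers":1,"tx":0.006,"ty":0,"tz":0,"ax":0,"ay":0,"az":0},{"fingers":1,"tx":0.007,"ty":0,"tz":0,"ax":0,"ay":0,"az":0},{"fingers":1,"tx":0.008,"ty":0,"tz":0,"ax":0,"ay":0,"az":0}]}}

```text
time_s: 30.43
tcp_pos: [0.4923, 0.3641, 0.0855]
ee_rot: [[0.0, 0.001, -1.0], [-0.0, -1.0, -0.001], [-1.0, 0.0, -0.0]]
wrist_force: [-2.5, -0.8, 3.7]
gripper_width: 0.36
```

Call:
{"method": "play_rows", "body": {"commands": [{"fingers":1,"tx":0,"ty":0,"tz":0,"ax":0,"ay":0,"az":0},{"fingers":1,"tx":0,"ty":0,"tz":0,"ax":0,"ay":0,"az":0}]}}

```text
time_s: 30.6
tcp_pos: [0.4923, 0.3641, 0.0855]
ee_rot: [[0.0, 0.001, -1.0], [0.0, -1.0, -0.001], [-1.0, -0.0, -0.0]]
wrist_force: [-1.7, -0.5, 2.1]
gripper_width: 0.357
```

Call:
{"method": "play_rows", "body": {"commands": [{"fingers":0.2,"tx":0,"ty":0,"tz":0,"ax":0,"ay":0,"az":0},{"fingers":0,"tx":0,"ty":0,"tz":0,"ax":0,"ay":0,"az":0},{"fingers":-0.5,"tx":0,"ty":0,"tz":0,"ax":0,"ay":0,"az":0},{"fingers":-1,"tx":0,"ty":0,"tz":0,"ax":0,"ay":0,"az":0},{"fingers":-1,"tx":0,"ty":0,"tz":0,"ax":0,"ay":0,"az":0}]}}

```text
time_s: 31.02
tcp_pos: [0.4924, 0.3642, 0.085]
ee_rot: [[0.0, 0.001, -1.0], [0.0, -1.0, -0.001], [-1.0, -0.0, -0.0]]
wrist_force: [-0.3, -0.3, -0.0]
gripper_width: 0.614
```

Call:
{"method": "play_rows", "body": {"commands": [{"fingers":-1,"tx":0,"ty":0,"tz":0,"ax":0,"ay":0,"az":0},{"fingers":-1,"tx":0,"ty":0,"tz":0,"ax":0,"ay":0,"az":0},{"fingers":-1,"tx":-0.01,"ty":0,"tz":0,"ax":0,"ay":0,"az":0},{"fingers":-1,"tx":-0.03,"ty":0,"tz":0,"ax":0,"ay":0,"az":0},{"fingers":-1,"tx":-0.06,"ty":0,"tz":0,"ax":0,"ay":0,"az":0}]}}

```text
time_s: 31.43
tcp_pos: [0.4913, 0.3631, 0.1289]
ee_rot: [[-0.003, 0.001, -1.0], [-0.003, -1.0, -0.001], [-1.0, 0.003, 0.003]]
wrist_force: [1.4, -0.2, -0.3]
gripper_width: 0.963
```

Call:
{"method": "play_rows", "body": {"commands": [{"fingers":-1,"tx":-0.03,"ty":0,"tz":0,"ax":0,"ay":0,"az":0},{"fingers":-1,"tx":-0.04,"ty":0,"tz":0,"ax":0,"ay":0,"az":0},{"fingers":-1,"tx":-0.04,"ty":0.03,"tz":0.005,"ax":0,"ay":0,"az":0},{"fingers":-1,"tx":-0.04,"ty":0.075,"tz":0.01,"ax":0,"ay":0,"az":0},{"fingers":-1,"tx":-0.04,"ty":0.12,"tz":0.015,"ax":0,"ay":0,"az":0}]}}

```text
time_s: 31.85
tcp_pos: [0.4806, 0.2736, 0.1599]
ee_rot: [[-0.0, 0.002, -1.0], [0.0, -1.0, -0.002], [-1.0, -0.0, 0.0]]
wrist_force: [0.4, -0.6, 0.3]
gripper_width: 0.998
```

Run:
```python
from h import *
print(r.sense()['tcp_pos'])
p=cap('top'); q=cap('scene')
def circ(im,P_,x,y,z,rad,col):
    P=np.array([proj(P_,[x+rad*np.cos(a),y+rad*np.sin(a),z]) for a in np.linspace(0,6.283,60)]); cv2.polylines(im,[np.round(P*8).astype(np.int32)],True,col,1,cv2.LINE_AA,3)
qi=q['image'].copy(); circ(qi,q,.4926,.3639,.062,.055,(255,0,0)); circ(qi,q,.4926,.3639,.062,.016,(0,255,0))
a=cv2.resize(p['image'][140:290,60:480],(560,200)); b=cv2.resize(qi[130:270,340:480],(400,400),interpolation=cv2.INTER_CUBIC)
c=np.zeros((600,560,3),np.uint8); c[:200]=a; c[200:,:400]=b
cv2.imwrite('pics/t6.png',c[:,:,::-1])
```

```text
[0.48061263 0.27356844 0.15988555]
```

View pics/t6.png

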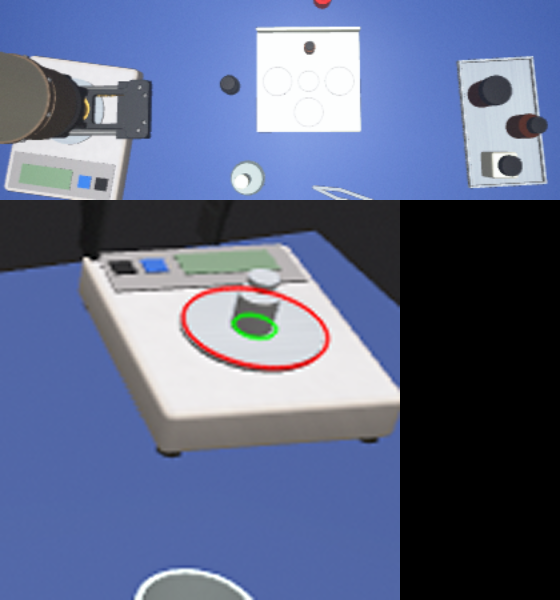

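The weight stands on the pan middle, clear of the gripper, and the three are still in the tray. Next I'll return the square bottle.

Call:
{"method": "play_rows", "body": {"commands": [{"fingers":-1,"tx":0,"ty":0.045,"tz":0.005,"ax":0,"ay":0,"az":0},{"fingers":-1,"tx":0,"ty":0.09,"tz":0.01,"ax":0,"ay":0,"az":0},{"fingers":-1,"tx":0,"ty":0.135,"tz":0.015,"ax":0,"ay":0,"az":0},{"fingers":-1,"tx":0,"ty":0.18,"tz":0.02,"ax":0,"ay":0,"az":0},{"fingers":-1,"tx":0,"ty":0.22,"tz":0.026,"ax":0,"ay":0,"az":0}]}}

```text
time_s: 32.37
tcp_pos: [0.4615, 0.1078, 0.1601]
ee_rot: [[0.0, 0.001, -1.0], [0.0, -1.0, -0.001], [-1.0, -0.0, -0.0]]
wrist_force: [0.4, -0.5, 0.5]
gripper_width: 0.999
```

Call:
{"method": "play_rows", "body": {"commands": [{"fingers":-1,"tx":0,"ty":0.045,"tz":0.005,"ax":0,"ay":0,"az":0},{"fingers":-1,"tx":0,"ty":0.09,"tz":0.01,"ax":0,"ay":0,"az":0},{"fingers":-1,"tx":0,"ty":0.135,"tz":0.015,"ax":0,"ay":0,"az":0},{"fingers":-1,"tx":0,"ty":0.18,"tz":0.02,"ax":0,"ay":0,"az":0},{"fingers":-1,"tx":0,"ty":0.22,"tz":0.026,"ax":0,"ay":0,"az":0}]}}

```text
time_s: 32.78
tcp_pos: [0.4424, -0.0573, 0.1602]
ee_rot: [[0.001, 0.001, -1.0], [0.0, -1.0, -0.001], [-1.0, -0.0, -0.001]]
wrist_force: [0.5, -0.6, -0.5]
gripper_width: 0.999
```

Call:
{"method": "play_rows", "body": {"commands": [{"fingers":-1,"tx":0,"ty":0.045,"tz":0.005,"ax":0,"ay":0,"az":0},{"fingers":-1,"tx":0,"ty":0.09,"tz":0.01,"ax":0,"ay":0,"az":0},{"fingers":-1,"tx":0,"ty":0.135,"tz":0.015,"ax":0,"ay":0,"az":0},{"fingers":-1,"tx":0,"ty":0.18,"tz":0.02,"ax":0,"ay":0,"az":0},{"fingers":-1,"tx":0,"ty":0.22,"tz":0.026,"ax":0,"ay":0,"az":0}]}}

```text
time_s: 33.2
tcp_pos: [0.4233, -0.2227, 0.1602]
ee_rot: [[0.001, 0.001, -1.0], [-0.0, -1.0, -0.001], [-1.0, 0.0, -0.001]]
wrist_force: [0.1, 0.2, -0.4]
gripper_width: 1.006
```

Call:
{"method": "play_rows", "body": {"commands": [{"fingers":-1,"tx":0,"ty":0.045,"tz":0.007,"ax":0,"ay":0,"az":0},{"fingers":-1,"tx":0,"ty":0.09,"tz":0.014,"ax":0,"ay":0,"az":0},{"fingers":-1,"tx":0,"ty":0.13,"tz":0.02,"ax":0,"ay":0,"az":0},{"fingers":-1,"tx":0,"ty":0.155,"tz":0.024,"ax":0,"ay":0,"az":0},{"fingers":-1,"tx":0,"ty":0.165,"tz":0.026,"ax":0,"ay":0,"az":0}]}}

```text
time_s: 33.62
tcp_pos: [0.4036, -0.3471, 0.1597]
ee_rot: [[0.0, -0.002, -1.0], [-0.0, -1.0, 0.002], [-1.0, 0.0, -0.0]]
wrist_force: [-0.5, -0.2, 0.6]
gripper_width: 1.001
```

Call:
{"method": "play_rows", "body": {"commands": [{"fingers":-1,"tx":0,"ty":0,"tz":0,"ax":0,"ay":0,"az":0},{"fingers":-1,"tx":0,"ty":0,"tz":0,"ax":0,"ay":0,"az":0},{"fingers":-1,"tx":0,"ty":0,"tz":0,"ax":0,"ay":0,"az":0}]}}

```text
time_s: 33.87
tcp_pos: [0.4039, -0.3438, 0.1599]
ee_rot: [[-0.0, 0.002, -1.0], [0.0, -1.0, -0.002], [-1.0, -0.0, 0.0]]
wrist_force: [0.7, 0.8, 1.2]
gripper_width: 0.998
```

Call:
{"method": "play_rows", "body": {"commands": [{"fingers":-1,"tx":0.035,"ty":0.0015,"tz":0.0008,"ax":0,"ay":0,"az":0},{"fingers":-1,"tx":0.075,"ty":0.0015,"tz":0.0008,"ax":0,"ay":0,"az":0},{"fingers":-1,"tx":0.115,"ty":0.0015,"tz":0.0008,"ax":0,"ay":0,"az":0},{"fingers":-1,"tx":0.14,"ty":0.0015,"tz":0.0008,"ax":0,"ay":0,"az":0},{"fingers":-1,"tx":0.1487,"ty":0.0015,"tz":0.0008,"ax":0,"ay":0,"az":0}]}}

```text
time_s: 34.28
tcp_pos: [0.4016, -0.3437, 0.0457]
ee_rot: [[-0.005, 0.002, -1.0], [0.003, -1.0, -0.002], [-1.0, -0.003, 0.005]]
wrist_force: [0.4, 0.9, -0.1]
gripper_width: 0.993
```

Call:
{"method": "play_rows", "body": {"commands": [{"fingers":0,"tx":0,"ty":0,"tz":0,"ax":0,"ay":0,"az":0},{"fingers":0,"tx":0,"ty":0,"tz":0,"ax":0,"ay":0,"az":0},{"fingers":0,"tx":0,"ty":0,"tz":0,"ax":0,"ay":0,"az":0},{"fingers":1,"tx":0,"ty":0,"tz":0,"ax":0,"ay":0,"az":0},{"fingers":1,"tx":0,"ty":0,"tz":0,"ax":0,"ay":0,"az":0}]}}

```text
time_s: 34.7
tcp_pos: [0.4038, -0.3462, 0.0497]
ee_rot: [[0.003, 0.001, -1.0], [-0.001, -1.0, -0.001], [-1.0, 0.001, -0.003]]
wrist_force: [0.1, 0.0, 0.4]
gripper_width: 0.707
```

Call:
{"method": "play_rows", "body": {"commands": [{"fingers":1,"tx":0,"ty":0,"tz":0,"ax":0,"ay":0,"az":0},{"fingers":1,"tx":0,"ty":0,"tz":0,"ax":0,"ay":0,"az":0},{"fingers":1,"tx":0,"ty":0,"tz":0,"ax":0,"ay":0,"az":0},{"fingers":1,"tx":0,"ty":0,"tz":0,"ax":0,"ay":0,"az":0},{"fingers":1,"tx":0,"ty":0,"tz":0,"ax":0,"ay":0,"az":0}]}}

```text
time_s: 35.12
tcp_pos: [0.4031, -0.3459, 0.0488]
ee_rot: [[0.0, 0.001, -1.0], [-0.0, -1.0, -0.001], [-1.0, 0.0, -0.0]]
wrist_force: [-0.7, 1.3, 2.8]
gripper_width: 0.48
```

Call:
{"method": "play_rows", "body": {"commands": [{"fingers":1,"tx":0,"ty":0,"tz":0,"ax":0,"ay":0,"az":0},{"fingers":1,"tx":0,"ty":0,"tz":0,"ax":0,"ay":0,"az":0},{"fingers":1,"tx":-0.01,"ty":0,"tz":0,"ax":0,"ay":0,"az":0},{"fingers":1,"tx":-0.025,"ty":0,"tz":0,"ax":0,"ay":0,"az":0},{"fingers":1,"tx":-0.04,"ty":0,"tz":0,"ax":0,"ay":0,"az":0}]}}

```text
time_s: 35.53
tcp_pos: [0.4025, -0.3457, 0.0782]
ee_rot: [[-0.002, 0.001, -1.0], [0.001, -1.0, -0.001], [-1.0, -0.001, 0.002]]
wrist_force: [0.3, -0.4, -1.7]
gripper_width: 0.483
```

Call:
{"method": "play_rows", "body": {"commands": [{"fingers":1,"tx":-0.03,"ty":0,"tz":0,"ax":0,"ay":0,"az":0},{"fingers":1,"tx":-0.06,"ty":0,"tz":0,"ax":0,"ay":0,"az":0},{"fingers":1,"tx":-0.085,"ty":0,"tz":0,"ax":0,"ay":0,"az":0},{"fingers":1,"tx":-0.095,"ty":-0.01,"tz":0,"ax":0,"ay":0,"az":0},{"fingers":1,"tx":-0.095,"ty":-0.038,"tz":-0.0085,"ax":0,"ay":0,"az":0}]}}

```text
time_s: 35.95
tcp_pos: [0.4098, -0.3185, 0.1514]
ee_rot: [[0.004, -0.002, -1.0], [-0.002, -1.0, 0.002], [-1.0, 0.002, -0.004]]
wrist_force: [1.2, -0.3, -1.8]
gripper_width: 0.479
```

Call:
{"method": "play_rows", "body": {"commands": [{"fingers":1,"tx":0,"ty":-0.04,"tz":-0.012,"ax":0,"ay":0,"az":0},{"fingers":1,"tx":0,"ty":-0.08,"tz":-0.024,"ax":0,"ay":0,"az":0},{"fingers":1,"tx":0,"ty":-0.12,"tz":-0.036,"ax":0,"ay":0,"az":0},{"fingers":1,"tx":0,"ty":-0.16,"tz":-0.048,"ax":0,"ay":0,"az":0},{"fingers":1,"tx":0,"ty":-0.2,"tz":-0.058,"ax":0,"ay":0,"az":0}]}}

```text
time_s: 36.37
tcp_pos: [0.4522, -0.1654, 0.1489]
ee_rot: [[-0.001, 0.001, -1.0], [0.0, -1.0, -0.001], [-1.0, -0.0, 0.001]]
wrist_force: [-0.3, 0.4, -0.6]
gripper_width: 0.48
```

Call:
{"method": "play_rows", "body": {"commands": [{"fingers":1,"tx":0,"ty":-0.04,"tz":-0.012,"ax":0,"ay":0,"az":0},{"fingers":1,"tx":0,"ty":-0.08,"tz":-0.024,"ax":0,"ay":0,"az":0},{"fingers":1,"tx":0,"ty":-0.12,"tz":-0.036,"ax":0,"ay":0,"az":0},{"fingers":1,"tx":0,"ty":-0.16,"tz":-0.047,"ax":0,"ay":0,"az":0},{"fingers":1,"tx":0,"ty":-0.185,"tz":-0.053,"ax":0,"ay":0,"az":0}]}}

```text
time_s: 36.78
tcp_pos: [0.4923, -0.0259, 0.149]
ee_rot: [[-0.001, 0.003, -1.0], [0.0, -1.0, -0.003], [-1.0, -0.0, 0.001]]
wrist_force: [0.1, -0.4, -1.5]
gripper_width: 0.48
```

Call:
{"method": "play_rows", "body": {"commands": [{"fingers":1,"tx":0.01,"ty":0,"tz":0,"ax":0,"ay":0,"az":0},{"fingers":1,"tx":0.03,"ty":0,"tz":0,"ax":0,"ay":0,"az":0},{"fingers":1,"tx":0.055,"ty":0,"tz":0,"ax":0,"ay":0,"az":0},{"fingers":1,"tx":0.075,"ty":0,"tz":0,"ax":0,"ay":0,"az":0},{"fingers":1,"tx":0.085,"ty":0,"tz":0,"ax":0,"ay":0,"az":0}]}}

```text
time_s: 37.2
tcp_pos: [0.4899, -0.0292, 0.0832]
ee_rot: [[-0.006, -0.0, -1.0], [-0.001, -1.0, 0.0], [-1.0, 0.001, 0.006]]
wrist_force: [-0.2, -0.3, -1.4]
gripper_width: 0.483
```

Call:
{"method": "play_rows", "body": {"commands": [{"fingers":1,"tx":0,"ty":0,"tz":0,"ax":0,"ay":0,"az":0},{"fingers":1,"tx":0,"ty":0,"tz":0,"ax":0,"ay":0,"az":0},{"fingers":1,"tx":0,"ty":0,"tz":0,"ax":0,"ay":0,"az":0}]}}

```text
time_s: 37.45
tcp_pos: [0.4929, -0.0286, 0.0865]
ee_rot: [[0.001, 0.001, -1.0], [0.0, -1.0, -0.001], [-1.0, -0.0, -0.001]]
wrist_force: [0.3, 0.6, -0.6]
gripper_width: 0.483
```

Call:
{"method": "play_rows", "body": {"commands": [{"fingers":1,"tx":0.012,"ty":0,"tz":0,"ax":0,"ay":0,"az":0},{"fingers":1,"tx":0.024,"ty":0,"tz":0,"ax":0,"ay":0,"az":0},{"fingers":1,"tx":0.033,"ty":0,"tz":0,"ax":0,"ay":0,"az":0},{"fingers":1,"tx":0.037,"ty":0,"tz":0,"ax":0,"ay":0,"az":0},{"fingers":1,"tx":0.0395,"ty":0,"tz":0,"ax":0,"ay":0,"az":0}]}}

```text
time_s: 37.87
tcp_pos: [0.4915, -0.0287, 0.0567]
ee_rot: [[-0.003, 0.001, -1.0], [-0.001, -1.0, -0.001], [-1.0, 0.001, 0.003]]
wrist_force: [-8.1, 2.4, 23.8]
gripper_width: 0.479
```

Call:
{"method": "play_rows", "body": {"commands": [{"fingers":1,"tx":0,"ty":0,"tz":0,"ax":0,"ay":0,"az":0},{"fingers":0.2,"tx":0,"ty":0,"tz":0,"ax":0,"ay":0,"az":0},{"fingers":0,"tx":0,"ty":0,"tz":0,"ax":0,"ay":0,"az":0},{"fingers":-0.5,"tx":0,"ty":0,"tz":0,"ax":0,"ay":0,"az":0},{"fingers":-1,"tx":0,"ty":0,"tz":0,"ax":0,"ay":0,"az":0}]}}

```text
time_s: 38.28
tcp_pos: [0.4927, -0.0285, 0.0563]
ee_rot: [[0.001, 0.001, -1.0], [0.0, -1.0, -0.001], [-1.0, -0.0, -0.001]]
wrist_force: [-0.1, -0.2, -0.3]
gripper_width: 0.578
```

Call:
{"method": "play_rows", "body": {"commands": [{"fingers":-1,"tx":0,"ty":0,"tz":0,"ax":0,"ay":0,"az":0},{"fingers":-1,"tx":0,"ty":0,"tz":0,"ax":0,"ay":0,"az":0},{"fingers":-1,"tx":-0.02,"ty":0,"tz":0,"ax":0,"ay":0,"az":0},{"fingers":-1,"tx":-0.05,"ty":0,"tz":0,"ax":0,"ay":0,"az":0},{"fingers":-1,"tx":-0.08,"ty":0,"tz":0,"ax":0,"ay":0,"az":0}]}}

```text
time_s: 38.7
tcp_pos: [0.4918, -0.0287, 0.1163]
ee_rot: [[-0.002, 0.001, -1.0], [-0.001, -1.0, -0.001], [-1.0, 0.001, 0.002]]
wrist_force: [0.9, 0.4, 0.8]
gripper_width: 0.934
```

Call:
{"method": "play_rows", "body": {"commands": [{"fingers":-1,"tx":-0.03,"ty":0,"tz":0,"ax":0,"ay":0,"az":0},{"fingers":-1,"tx":-0.06,"ty":0,"tz":0,"ax":0,"ay":0,"az":0},{"fingers":-1,"tx":-0.06,"ty":0.04,"tz":0,"ax":0,"ay":0,"az":0},{"fingers":-1,"tx":-0.06,"ty":0.085,"tz":-0.02,"ax":0,"ay":0,"az":0},{"fingers":-1,"tx":-0.06,"ty":0.13,"tz":-0.038,"ax":0,"ay":0,"az":0}]}}

```text
time_s: 39.12
tcp_pos: [0.5214, -0.1266, 0.1623]
ee_rot: [[0.002, 0.003, -1.0], [0.0, -1.0, -0.003], [-1.0, -0.0, -0.002]]
wrist_force: [1.6, 0.8, -0.3]
gripper_width: 0.999
```

Call:
{"method": "play_rows", "body": {"commands": [{"fingers":-1,"tx":0,"ty":0.046,"tz":0,"ax":0.033,"ay":0,"az":0},{"fingers":-1,"tx":0,"ty":0.093,"tz":0,"ax":0.067,"ay":0,"az":0},{"fingers":-1,"tx":0,"ty":0.14,"tz":0,"ax":0.1,"ay":0,"az":0},{"fingers":-1,"tx":0,"ty":0.187,"tz":0,"ax":0.133,"ay":0,"az":0},{"fingers":-1,"tx":0,"ty":0.233,"tz":0,"ax":0.1667,"ay":0,"az":0}]}}

```text
time_s: 39.53
tcp_pos: [0.5208, -0.3026, 0.1611]
ee_rot: [[-0.0, -0.504, -0.864], [0.0, -0.864, 0.504], [-1.0, 0.0, 0.0]]
wrist_force: [0.4, 0.3, -0.0]
gripper_width: 0.999
```

Call:
{"method": "play_rows", "body": {"commands": [{"fingers":-1,"tx":0,"ty":0,"tz":0,"ax":0.033,"ay":0,"az":0},{"fingers":-1,"tx":0,"ty":0,"tz":0,"ax":0.067,"ay":0,"az":0},{"fingers":-1,"tx":0,"ty":0,"tz":0,"ax":0.1,"ay":0,"az":0},{"fingers":-1,"tx":0,"ty":0,"tz":0,"ax":0.133,"ay":0,"az":0},{"fingers":-1,"tx":0,"ty":0,"tz":0,"ax":0.1667,"ay":0,"az":0}]}}

```text
time_s: 39.95
tcp_pos: [0.521, -0.3009, 0.1609]
ee_rot: [[-0.0, -0.869, -0.496], [0.0, -0.496, 0.869], [-1.0, 0.0, 0.0]]
wrist_force: [-0.1, -0.2, 0.4]
gripper_width: 0.998
```

Call:
{"method": "play_rows", "body": {"commands": [{"fingers":-1,"tx":0,"ty":0,"tz":0,"ax":0.033,"ay":0,"az":0},{"fingers":-1,"tx":0,"ty":0,"tz":0,"ax":0.067,"ay":0,"az":0},{"fingers":-1,"tx":0,"ty":0,"tz":0,"ax":0.1,"ay":0,"az":0},{"fingers":-1,"tx":0,"ty":0,"tz":0,"ax":0.133,"ay":0,"az":0},{"fingers":-1,"tx":0,"ty":0,"tz":0,"ax":0.1667,"ay":0,"az":0}]}}

```text
time_s: 40.37
tcp_pos: [0.521, -0.3008, 0.161]
ee_rot: [[-0.0, -1.0, 0.005], [0.0, 0.005, 1.0], [-1.0, 0.0, 0.0]]
wrist_force: [0.6, 0.0, 0.0]
gripper_width: 0.999
```

Call:
{"method": "play_rows", "body": {"commands": [{"fingers":-1,"tx":0,"ty":0,"tz":-0.015,"ax":0,"ay":0,"az":0},{"fingers":-1,"tx":0,"ty":0,"tz":-0.03,"ax":0,"ay":0,"az":0},{"fingers":-1,"tx":0,"ty":0,"tz":-0.036,"ax":0,"ay":0,"az":0},{"fingers":-1,"tx":0,"ty":0,"tz":-0.036,"ax":0,"ay":0,"az":0},{"fingers":-1,"tx":0,"ty":0,"tz":-0.036,"ax":0,"ay":0,"az":0}]}}

```text
time_s: 40.78
tcp_pos: [0.5209, -0.3284, 0.1609]
ee_rot: [[-0.0, -1.0, -0.0], [0.0, -0.0, 1.0], [-1.0, 0.0, 0.0]]
wrist_force: [0.2, -0.3, 0.0]
gripper_width: 1.002
```

Run:
```python
from h import *
p=cap('wrist'); q=cap('scene'); im=p['image'].copy(); qi=q['image'].copy()
print(p['s']['tcp_pos'])
def circ(im,P_,x,y,z,rad,col):
    P=np.array([proj(P_,[x+rad*np.cos(a),y+rad*np.sin(a),z]) for a in np.linspace(0,6.283,60)]); cv2.polylines(im,[np.round(P*8).astype(np.int32)],True,col,1,cv2.LINE_AA,3)
circ(im,p,.522,-.328,.086,.024,(0,255,0)); circ(im,p,.4655,-.3895,.09,.0135,(0,255,0))
circ(qi,q,.493,-.029,.096,.0165,(0,255,0))
for d in spotter.silhouettes('square_bottle_mid',q)[:1]: ys,xs=np.nonzero(d['region']);print('sq scene now',xs.min(),xs.max(),ys.min(),ys.max(),'start 246 269 182 224')
cv2.imwrite('pics/t7.png',np.vstack([cv2.resize(im,(400,300)),cv2.resize(qi[150:285,180:360],(400,300),interpolation=cv2.INTER_CUBIC)])[:,:,::-1])
```

```text
[ 0.52087313 -0.32844349  0.16094492]
sq scene now 246 268 181 223 start 246 269 182 224
```

View pics/t7.png

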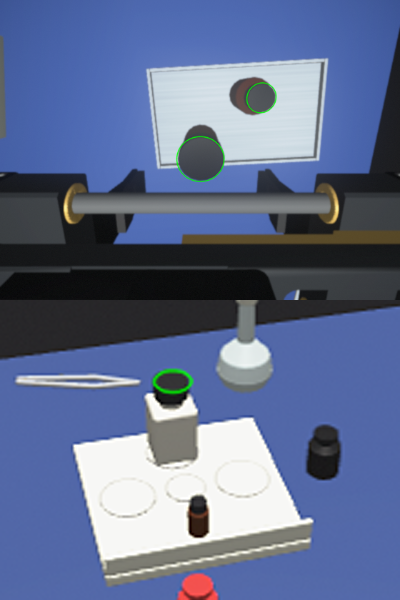

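The square bottle is back to within about 1 px of its starting silhouette, and the jar is where I left it at (200,158). Now the jar.

Call:
{"method": "play_rows", "body": {"commands": [{"fingers":-1,"tx":0.035,"ty":-0.0016,"tz":0,"ax":0,"ay":0,"az":0},{"fingers":-1,"tx":0.075,"ty":-0.0016,"tz":0,"ax":0,"ay":0,"az":0},{"fingers":-1,"tx":0.115,"ty":-0.0016,"tz":0,"ax":0,"ay":0,"az":0},{"fingers":-1,"tx":0.147,"ty":-0.0016,"tz":0,"ax":0,"ay":0,"az":0},{"fingers":-1,"tx":0.157,"ty":-0.0016,"tz":0,"ax":0,"ay":0,"az":0}]}}

```text
time_s: 41.35
tcp_pos: [0.5198, -0.3264, 0.0395]
ee_rot: [[-0.007, -1.0, -0.0], [0.003, -0.0, 1.0], [-1.0, 0.007, 0.003]]
wrist_force: [-0.0, 0.1, -0.0]
gripper_width: 1.002
```

Call:
{"method": "play_rows", "body": {"commands": [{"fingers":0,"tx":0,"ty":0,"tz":0,"ax":0,"ay":0,"az":0},{"fingers":0,"tx":0,"ty":0,"tz":0,"ax":0,"ay":0,"az":0},{"fingers":0,"tx":0,"ty":0,"tz":0,"ax":0,"ay":0,"az":0},{"fingers":1,"tx":0,"ty":0,"tz":0,"ax":0,"ay":0,"az":0},{"fingers":1,"tx":0,"ty":0,"tz":0,"ax":0,"ay":0,"az":0}]}}

```text
time_s: 41.77
tcp_pos: [0.5233, -0.3281, 0.0453]
ee_rot: [[0.003, -1.0, -0.001], [-0.001, -0.001, 1.0], [-1.0, -0.003, -0.001]]
wrist_force: [-0.6, -0.3, -0.8]
gripper_width: 0.707
```

Call:
{"method": "play_rows", "body": {"commands": [{"fingers":1,"tx":0,"ty":0,"tz":0,"ax":0,"ay":0,"az":0},{"fingers":1,"tx":0,"ty":0,"tz":0,"ax":0,"ay":0,"az":0},{"fingers":1,"tx":0,"ty":0,"tz":0,"ax":0,"ay":0,"az":0},{"fingers":1,"tx":0,"ty":0,"tz":0,"ax":0,"ay":0,"az":0},{"fingers":1,"tx":0,"ty":0,"tz":0,"ax":0,"ay":0,"az":0}]}}

```text
time_s: 42.18
tcp_pos: [0.5224, -0.328, 0.0442]
ee_rot: [[0.0, -1.0, -0.001], [-0.0, -0.001, 1.0], [-1.0, -0.0, -0.0]]
wrist_force: [-1.3, 0.5, 4.6]
gripper_width: 0.541
```

Call:
{"method": "play_rows", "body": {"commands": [{"fingers":1,"tx":0,"ty":0,"tz":0,"ax":0,"ay":0,"az":0},{"fingers":1,"tx":0,"ty":0,"tz":0,"ax":0,"ay":0,"az":0},{"fingers":1,"tx":-0.01,"ty":0,"tz":0,"ax":0,"ay":0,"az":0},{"fingers":1,"tx":-0.025,"ty":0,"tz":0,"ax":0,"ay":0,"az":0},{"fingers":1,"tx":-0.04,"ty":0,"tz":0,"ax":0,"ay":0,"az":0}]}}

```text
time_s: 42.6
tcp_pos: [0.5221, -0.3276, 0.0738]
ee_rot: [[-0.001, -1.0, -0.0], [0.001, -0.0, 1.0], [-1.0, 0.001, 0.001]]
wrist_force: [0.3, 0.8, -1.5]
gripper_width: 0.542
```

Call:
{"method": "play_rows", "body": {"commands": [{"fingers":1,"tx":-0.03,"ty":0,"tz":0,"ax":0,"ay":0,"az":0},{"fingers":1,"tx":-0.065,"ty":0,"tz":0,"ax":0,"ay":0,"az":0},{"fingers":1,"tx":-0.1,"ty":0,"tz":0,"ax":0,"ay":0,"az":0},{"fingers":1,"tx":-0.122,"ty":0,"tz":0.01,"ax":0,"ay":0,"az":0},{"fingers":1,"tx":-0.128,"ty":-0.0025,"tz":0.035,"ax":0,"ay":0,"az":0}]}}

```text
time_s: 43.02
tcp_pos: [0.526, -0.3035, 0.1745]
ee_rot: [[0.008, -1.0, 0.001], [-0.004, 0.001, 1.0], [-1.0, -0.008, -0.004]]
wrist_force: [0.4, -0.4, -1.6]
gripper_width: 0.542
```

Call:
{"method": "play_rows", "body": {"commands": [{"fingers":1,"tx":0,"ty":-0.003,"tz":0.045,"ax":0,"ay":0,"az":0},{"fingers":1,"tx":0,"ty":-0.006,"tz":0.09,"ax":0,"ay":0,"az":0},{"fingers":1,"tx":0,"ty":-0.009,"tz":0.135,"ax":0,"ay":0,"az":0},{"fingers":1,"tx":0,"ty":-0.012,"tz":0.18,"ax":0,"ay":0,"az":0},{"fingers":1,"tx":0,"ty":-0.015,"tz":0.225,"ax":0,"ay":0,"az":0}]}}

```text
time_s: 43.43
tcp_pos: [0.5354, -0.1312, 0.1707]
ee_rot: [[0.002, -1.0, -0.0], [0.0, -0.0, 1.0], [-1.0, -0.002, 0.0]]
wrist_force: [-0.4, 0.4, -1.4]
gripper_width: 0.543
```

Call:
{"method": "play_rows", "body": {"commands": [{"fingers":1,"tx":0,"ty":-0.003,"tz":0.045,"ax":0,"ay":0,"az":0},{"fingers":1,"tx":0,"ty":-0.006,"tz":0.09,"ax":0,"ay":0,"az":0},{"fingers":1,"tx":0,"ty":-0.009,"tz":0.135,"ax":0,"ay":0,"az":0},{"fingers":1,"tx":0,"ty":-0.012,"tz":0.18,"ax":0,"ay":0,"az":0},{"fingers":1,"tx":0,"ty":-0.015,"tz":0.211,"ax":0,"ay":0,"az":0}]}}

```text
time_s: 43.85
tcp_pos: [0.5467, 0.0282, 0.1707]
ee_rot: [[0.002, -1.0, -0.002], [0.001, -0.002, 1.0], [-1.0, -0.002, 0.001]]
wrist_force: [-0.4, -0.0, -0.5]
gripper_width: 0.546
```

Call:
{"method": "play_rows", "body": {"commands": [{"fingers":1,"tx":0.01,"ty":0,"tz":0,"ax":0,"ay":0,"az":0},{"fingers":1,"tx":0.035,"ty":0,"tz":0,"ax":0,"ay":0,"az":0},{"fingers":1,"tx":0.065,"ty":0,"tz":0,"ax":0,"ay":0,"az":0},{"fingers":1,"tx":0.095,"ty":0,"tz":0,"ax":0,"ay":0,"az":0},{"fingers":1,"tx":0.11,"ty":0,"tz":0,"ax":0,"ay":0,"az":0}]}}

```text
time_s: 44.27
tcp_pos: [0.545, 0.025, 0.0851]
ee_rot: [[-0.003, -1.0, 0.0], [-0.0, 0.0, 1.0], [-1.0, 0.003, -0.0]]
wrist_force: [-0.3, -0.0, -1.9]
gripper_width: 0.541
```

Call:
{"method": "play_rows", "body": {"commands": [{"fingers":1,"tx":0,"ty":0,"tz":0,"ax":0,"ay":0,"az":0},{"fingers":1,"tx":0,"ty":0,"tz":0,"ax":0,"ay":0,"az":0},{"fingers":1,"tx":0,"ty":0,"tz":0,"ax":0,"ay":0,"az":0}]}}

```text
time_s: 44.52
tcp_pos: [0.5475, 0.0255, 0.0884]
ee_rot: [[0.002, -1.0, -0.001], [0.0, -0.001, 1.0], [-1.0, -0.002, 0.0]]
wrist_force: [0.1, -0.7, -1.7]
gripper_width: 0.541
```

Call:
{"method": "play_rows", "body": {"commands": [{"fingers":1,"tx":0.014,"ty":0,"tz":0,"ax":0,"ay":0,"az":0},{"fingers":1,"tx":0.028,"ty":0,"tz":0,"ax":0,"ay":0,"az":0},{"fingers":1,"tx":0.038,"ty":0,"tz":0,"ax":0,"ay":0,"az":0},{"fingers":1,"tx":0.044,"ty":0,"tz":0,"ax":0,"ay":0,"az":0},{"fingers":1,"tx":0.047,"ty":0,"tz":0,"ax":0,"ay":0,"az":0}]}}

```text
time_s: 44.93
tcp_pos: [0.5459, 0.0251, 0.0521]
ee_rot: [[-0.003, -1.0, -0.002], [-0.002, -0.001, 1.0], [-1.0, 0.003, -0.002]]
wrist_force: [-8.1, 0.5, 20.4]
gripper_width: 0.538
```

Call:
{"method": "play_rows", "body": {"commands": [{"fingers":1,"tx":0,"ty":0,"tz":0,"ax":0,"ay":0,"az":0},{"fingers":0.2,"tx":0,"ty":0,"tz":0,"ax":0,"ay":0,"az":0},{"fingers":0,"tx":0,"ty":0,"tz":0,"ax":0,"ay":0,"az":0},{"fingers":-0.5,"tx":0,"ty":0,"tz":0,"ax":0,"ay":0,"az":0},{"fingers":-1,"tx":0,"ty":0,"tz":0,"ax":0,"ay":0,"az":0}]}}

```text
time_s: 45.35
tcp_pos: [0.5468, 0.0256, 0.0519]
ee_rot: [[0.001, -1.0, -0.001], [0.0, -0.001, 1.0], [-1.0, -0.001, 0.0]]
wrist_force: [-0.5, 0.2, -1.2]
gripper_width: 0.62
```

Call:
{"method": "play_rows", "body": {"commands": [{"fingers":-1,"tx":0,"ty":0,"tz":0,"ax":0,"ay":0,"az":0},{"fingers":-1,"tx":0,"ty":0,"tz":0,"ax":0,"ay":0,"az":0},{"fingers":-1,"tx":0,"ty":0,"tz":0,"ax":0,"ay":0,"az":0},{"fingers":-1,"tx":-0.02,"ty":0,"tz":0,"ax":0,"ay":0,"az":0},{"fingers":-1,"tx":-0.05,"ty":0,"tz":0,"ax":0,"ay":0,"az":0}]}}

```text
time_s: 45.77
tcp_pos: [0.5449, 0.025, 0.0875]
ee_rot: [[-0.005, -1.0, -0.0], [-0.002, -0.0, 1.0], [-1.0, 0.005, -0.002]]
wrist_force: [-0.5, -0.0, -0.3]
gripper_width: 0.961
```

Call:
{"method": "play_rows", "body": {"commands": [{"fingers":-1,"tx":-0.035,"ty":0,"tz":0,"ax":0,"ay":0,"az":0},{"fingers":-1,"tx":-0.07,"ty":0,"tz":0,"ax":0,"ay":0,"az":0},{"fingers":-1,"tx":-0.09,"ty":0,"tz":-0.02,"ax":0,"ay":0,"az":0},{"fingers":-1,"tx":-0.09,"ty":0.01,"tz":-0.06,"ax":0,"ay":0,"az":0},{"fingers":-1,"tx":-0.09,"ty":0.02,"tz":-0.1,"ax":0,"ay":0,"az":0}]}}

```text
time_s: 46.18
tcp_pos: [0.5325, -0.0495, 0.1582]
ee_rot: [[0.004, -1.0, -0.003], [0.001, -0.003, 1.0], [-1.0, -0.004, 0.001]]
wrist_force: [0.1, -0.5, -0.3]
gripper_width: 1.0
```

Call:
{"method": "play_rows", "body": {"commands": [{"fingers":-1,"tx":0,"ty":0.009,"tz":-0.046,"ax":0,"ay":0,"az":0},{"fingers":-1,"tx":0,"ty":0.018,"tz":-0.092,"ax":0,"ay":0,"az":0},{"fingers":-1,"tx":0,"ty":0.027,"tz":-0.138,"ax":0,"ay":0,"az":0},{"fingers":-1,"tx":0,"ty":0.036,"tz":-0.184,"ax":0,"ay":0,"az":0},{"fingers":-1,"tx":0,"ty":0.045,"tz":-0.23,"ax":0,"ay":0,"az":0}]}}

```text
time_s: 46.6
tcp_pos: [0.4974, -0.2236, 0.1569]
ee_rot: [[0.0, -1.0, -0.001], [-0.0, -0.001, 1.0], [-1.0, -0.0, -0.0]]
wrist_force: [0.8, -0.8, -1.1]
gripper_width: 1.003
```

Call:
{"method": "play_rows", "body": {"commands": [{"fingers":-1,"tx":0,"ty":0.009,"tz":-0.046,"ax":0,"ay":0,"az":0},{"fingers":-1,"tx":0,"ty":0.018,"tz":-0.092,"ax":0,"ay":0,"az":0},{"fingers":-1,"tx":0,"ty":0.027,"tz":-0.138,"ax":0,"ay":0,"az":0},{"fingers":-1,"tx":0,"ty":0.036,"tz":-0.184,"ax":0,"ay":0,"az":0},{"fingers":-1,"tx":0,"ty":0.043,"tz":-0.2235,"ax":0,"ay":0,"az":0}]}}

```text
time_s: 47.02
tcp_pos: [0.465, -0.3918, 0.1567]
ee_rot: [[-0.0, -1.0, 0.0], [-0.0, 0.0, 1.0], [-1.0, 0.0, -0.0]]
wrist_force: [0.6, 0.0, -0.7]
gripper_width: 0.997
```

Call:
{"method": "play_rows", "body": {"commands": [{"fingers":-1,"tx":0,"ty":0,"tz":0,"ax":0,"ay":0,"az":0},{"fingers":-1,"tx":0,"ty":0,"tz":0,"ax":0,"ay":0,"az":0},{"fingers":-1,"tx":0,"ty":0,"tz":0,"ax":0,"ay":0,"az":0},{"fingers":-1,"tx":0,"ty":0,"tz":0,"ax":0,"ay":0,"az":0}]}}

```text
time_s: 47.35
tcp_pos: [0.466, -0.3887, 0.1567]
ee_rot: [[-0.0, -1.0, -0.002], [0.0, -0.002, 1.0], [-1.0, 0.0, 0.0]]
wrist_force: [0.6, 0.1, -0.4]
gripper_width: 0.998
```

Call:
{"method": "play_rows", "body": {"commands": [{"fingers":-1,"tx":0.035,"ty":0,"tz":-0.001,"ax":0,"ay":0,"az":0},{"fingers":-1,"tx":0.075,"ty":0,"tz":-0.001,"ax":0,"ay":0,"az":0},{"fingers":-1,"tx":0.11,"ty":0,"tz":-0.001,"ax":0,"ay":0,"az":0},{"fingers":-1,"tx":0.135,"ty":0,"tz":-0.001,"ax":0,"ay":0,"az":0},{"fingers":-1,"tx":0.1445,"ty":0,"tz":-0.001,"ax":0,"ay":0,"az":0}]}}

```text
time_s: 47.77
tcp_pos: [0.4645, -0.3881, 0.0455]
ee_rot: [[-0.005, -1.0, -0.002], [0.003, -0.002, 1.0], [-1.0, 0.005, 0.003]]
wrist_force: [0.3, 0.6, -0.3]
gripper_width: 0.997
```

Call:
{"method": "play_rows", "body": {"commands": [{"fingers":0,"tx":0,"ty":0,"tz":0,"ax":0,"ay":0,"az":0},{"fingers":0,"tx":0,"ty":0,"tz":0,"ax":0,"ay":0,"az":0},{"fingers":0,"tx":0,"ty":0,"tz":0,"ax":0,"ay":0,"az":0},{"fingers":1,"tx":0,"ty":0,"tz":0,"ax":0,"ay":0,"az":0},{"fingers":1,"tx":0,"ty":0,"tz":0,"ax":0,"ay":0,"az":0}]}}

```text
time_s: 48.18
tcp_pos: [0.4665, -0.3907, 0.0499]
ee_rot: [[0.002, -1.0, -0.001], [-0.001, -0.001, 1.0], [-1.0, -0.002, -0.001]]
wrist_force: [0.1, 0.0, 0.1]
gripper_width: 0.709
```

Call:
{"method": "play_rows", "body": {"commands": [{"fingers":1,"tx":0,"ty":0,"tz":0,"ax":0,"ay":0,"az":0},{"fingers":1,"tx":0,"ty":0,"tz":0,"ax":0,"ay":0,"az":0},{"fingers":1,"tx":0,"ty":0,"tz":0,"ax":0,"ay":0,"az":0},{"fingers":1,"tx":0,"ty":0,"tz":0,"ax":0,"ay":0,"az":0},{"fingers":1,"tx":0,"ty":0,"tz":0,"ax":0,"ay":0,"az":0}]}}

```text
time_s: 48.6
tcp_pos: [0.4655, -0.3905, 0.0487]
ee_rot: [[-0.0, -1.0, -0.001], [-0.0, -0.001, 1.0], [-1.0, 0.0, -0.0]]
wrist_force: [-1.4, 0.6, 2.5]
gripper_width: 0.45
```

Call:
{"method": "play_rows", "body": {"commands": [{"fingers":1,"tx":0,"ty":0,"tz":0,"ax":0,"ay":0,"az":0},{"fingers":1,"tx":0,"ty":0,"tz":0,"ax":0,"ay":0,"az":0},{"fingers":1,"tx":-0.01,"ty":0,"tz":0,"ax":0,"ay":0,"az":0},{"fingers":1,"tx":-0.025,"ty":0,"tz":0,"ax":0,"ay":0,"az":0},{"fingers":1,"tx":-0.04,"ty":0,"tz":0,"ax":0,"ay":0,"az":0}]}}

```text
time_s: 49.02
tcp_pos: [0.4657, -0.3903, 0.0789]
ee_rot: [[-0.001, -1.0, -0.001], [0.0, -0.001, 1.0], [-1.0, 0.001, 0.0]]
wrist_force: [0.9, -0.0, -0.6]
gripper_width: 0.453
```

Call:
{"method": "play_rows", "body": {"commands": [{"fingers":1,"tx":-0.03,"ty":0,"tz":0,"ax":0,"ay":0,"az":0},{"fingers":1,"tx":-0.06,"ty":0,"tz":0,"ax":0,"ay":0,"az":0},{"fingers":1,"tx":-0.085,"ty":0,"tz":0,"ax":0,"ay":0,"az":0},{"fingers":1,"tx":-0.095,"ty":0,"tz":0.01,"ax":0,"ay":0,"az":0},{"fingers":1,"tx":-0.095,"ty":-0.008,"tz":0.035,"ax":0,"ay":0,"az":0}]}}

```text
time_s: 49.43
tcp_pos: [0.4724, -0.3656, 0.1529]
ee_rot: [[0.005, -1.0, 0.002], [-0.003, 0.002, 1.0], [-1.0, -0.005, -0.003]]
wrist_force: [0.5, -0.8, -2.7]
gripper_width: 0.453
```

Call:
{"method": "play_rows", "body": {"commands": [{"fingers":1,"tx":0,"ty":-0.01,"tz":0.04,"ax":0,"ay":0,"az":0},{"fingers":1,"tx":0,"ty":-0.02,"tz":0.08,"ax":0,"ay":0,"az":0},{"fingers":1,"tx":0,"ty":-0.03,"tz":0.12,"ax":0,"ay":0,"az":0},{"fingers":1,"tx":0,"ty":-0.04,"tz":0.16,"ax":0,"ay":0,"az":0},{"fingers":1,"tx":0,"ty":-0.05,"tz":0.2,"ax":0,"ay":0,"az":0}]}}

```text
time_s: 49.85
tcp_pos: [0.5089, -0.2122, 0.1498]
ee_rot: [[-0.0, -1.0, -0.0], [0.0, -0.0, 1.0], [-1.0, 0.0, 0.0]]
wrist_force: [0.7, 1.4, -1.6]
gripper_width: 0.454
```

Call:
{"method": "play_rows", "body": {"commands": [{"fingers":1,"tx":0,"ty":-0.012,"tz":0.04,"ax":0,"ay":0,"az":0},{"fingers":1,"tx":0,"ty":-0.024,"tz":0.08,"ax":0,"ay":0,"az":0},{"fingers":1,"tx":0,"ty":-0.036,"tz":0.12,"ax":0,"ay":0,"az":0},{"fingers":1,"tx":0,"ty":-0.046,"tz":0.155,"ax":0,"ay":0,"az":0},{"fingers":1,"tx":0,"ty":-0.05,"tz":0.175,"ax":0,"ay":0,"az":0}]}}

```text
time_s: 50.27
tcp_pos: [0.5471, -0.0798, 0.1498]
ee_rot: [[0.001, -1.0, -0.003], [0.001, -0.003, 1.0], [-1.0, -0.001, 0.001]]
wrist_force: [-0.6, -1.1, -1.0]
gripper_width: 0.453
```

Call:
{"method": "play_rows", "body": {"commands": [{"fingers":1,"tx":0.01,"ty":0,"tz":0,"ax":0,"ay":0,"az":0},{"fingers":1,"tx":0.03,"ty":0,"tz":0,"ax":0,"ay":0,"az":0},{"fingers":1,"tx":0.055,"ty":0,"tz":0,"ax":0,"ay":0,"az":0},{"fingers":1,"tx":0.075,"ty":0,"tz":0,"ax":0,"ay":0,"az":0},{"fingers":1,"tx":0.085,"ty":0,"tz":0,"ax":0,"ay":0,"az":0}]}}

```text
time_s: 50.68
tcp_pos: [0.5445, -0.0832, 0.0836]
ee_rot: [[-0.004, -1.0, 0.0], [0.0, 0.0, 1.0], [-1.0, 0.004, 0.0]]
wrist_force: [-0.4, -0.4, -1.8]
gripper_width: 0.451
```

Call:
{"method": "play_rows", "body": {"commands": [{"fingers":1,"tx":0,"ty":0,"tz":0,"ax":0,"ay":0,"az":0},{"fingers":1,"tx":0,"ty":0,"tz":0,"ax":0,"ay":0,"az":0},{"fingers":1,"tx":0,"ty":0,"tz":0,"ax":0,"ay":0,"az":0}]}}

```text
time_s: 50.93
tcp_pos: [0.5472, -0.0831, 0.0868]
ee_rot: [[0.002, -1.0, -0.001], [-0.0, -0.001, 1.0], [-1.0, -0.002, -0.0]]
wrist_force: [-0.2, 0.2, -2.0]
gripper_width: 0.448
```

Call:
{"method": "play_rows", "body": {"commands": [{"fingers":1,"tx":0.012,"ty":0,"tz":0,"ax":0,"ay":0,"az":0},{"fingers":1,"tx":0.024,"ty":0,"tz":0,"ax":0,"ay":0,"az":0},{"fingers":1,"tx":0.033,"ty":0,"tz":0,"ax":0,"ay":0,"az":0},{"fingers":1,"tx":0.037,"ty":0,"tz":0,"ax":0,"ay":0,"az":0},{"fingers":1,"tx":0.0393,"ty":0,"tz":0,"ax":0,"ay":0,"az":0}]}}

```text
time_s: 51.35
tcp_pos: [0.5457, -0.083, 0.0566]
ee_rot: [[-0.003, -1.0, -0.001], [-0.001, -0.001, 1.0], [-1.0, 0.003, -0.001]]
wrist_force: [-5.9, 2.4, 15.2]
gripper_width: 0.454
```

Call:
{"method": "play_rows", "body": {"commands": [{"fingers":1,"tx":0,"ty":0,"tz":0,"ax":0,"ay":0,"az":0},{"fingers":0.2,"tx":0,"ty":0,"tz":0,"ax":0,"ay":0,"az":0},{"fingers":0,"tx":0,"ty":0,"tz":0,"ax":0,"ay":0,"az":0},{"fingers":-0.5,"tx":0,"ty":0,"tz":0,"ax":0,"ay":0,"az":0},{"fingers":-1,"tx":0,"ty":0,"tz":0,"ax":0,"ay":0,"az":0}]}}

```text
time_s: 51.77
tcp_pos: [0.5473, -0.0828, 0.0565]
ee_rot: [[0.002, -1.0, -0.001], [0.0, -0.001, 1.0], [-1.0, -0.002, 0.0]]
wrist_force: [-0.3, -0.2, -0.5]
gripper_width: 0.573
```

Call:
{"method": "play_rows", "body": {"commands": [{"fingers":-1,"tx":0,"ty":0,"tz":0,"ax":0,"ay":0,"az":0},{"fingers":-1,"tx":0,"ty":0,"tz":0,"ax":0,"ay":0,"az":0},{"fingers":-1,"tx":0,"ty":0,"tz":0,"ax":0,"ay":0,"az":0},{"fingers":-1,"tx":-0.02,"ty":0,"tz":0,"ax":0,"ay":0,"az":0},{"fingers":-1,"tx":-0.05,"ty":0,"tz":0,"ax":0,"ay":0,"az":0}]}}

```text
time_s: 52.18
tcp_pos: [0.5449, -0.083, 0.0921]
ee_rot: [[-0.006, -1.0, -0.0], [-0.0, -0.0, 1.0], [-1.0, 0.006, -0.0]]
wrist_force: [0.2, 0.3, -0.1]
gripper_width: 0.934
```

Call:
{"method": "play_rows", "body": {"commands": [{"fingers":-1,"tx":-0.035,"ty":0,"tz":0,"ax":0,"ay":0,"az":0},{"fingers":-1,"tx":-0.07,"ty":0,"tz":0,"ax":0,"ay":0,"az":0},{"fingers":-1,"tx":-0.1,"ty":0,"tz":-0.02,"ax":0,"ay":0,"az":0},{"fingers":-1,"tx":-0.12,"ty":0,"tz":-0.06,"ax":0,"ay":0,"az":0},{"fingers":-1,"tx":-0.13,"ty":0,"tz":-0.1,"ax":0,"ay":0,"az":0}]}}

```text
time_s: 52.6
tcp_pos: [0.5481, -0.1582, 0.1946]
ee_rot: [[0.006, -1.0, -0.003], [-0.001, -0.003, 1.0], [-1.0, -0.006, -0.001]]
wrist_force: [1.1, 0.1, -0.6]
gripper_width: 0.997
```

Call:
{"method": "play_rows", "body": {"commands": [{"fingers":-1,"tx":0,"ty":0,"tz":-0.045,"ax":0,"ay":0,"az":0},{"fingers":-1,"tx":0,"ty":0,"tz":-0.09,"ax":0,"ay":0,"az":0},{"fingers":-1,"tx":0,"ty":0,"tz":-0.135,"ax":0,"ay":0,"az":0},{"fingers":-1,"tx":0,"ty":0,"tz":-0.18,"ax":0,"ay":0,"az":0},{"fingers":-1,"tx":0,"ty":0,"tz":-0.2,"ax":0,"ay":0,"az":0}]}}

```text
time_s: 53.02
tcp_pos: [0.5463, -0.3113, 0.1911]
ee_rot: [[0.0, -1.0, 0.002], [-0.001, 0.002, 1.0], [-1.0, -0.0, -0.001]]
wrist_force: [1.3, 0.5, 0.0]
gripper_width: 0.995
```

Call:
{"method": "play_rows", "body": {"commands": [{"fingers":-1,"tx":0,"ty":0,"tz":0,"ax":0,"ay":0,"az":0},{"fingers":-1,"tx":0,"ty":0,"tz":0,"ax":0,"ay":0,"az":0},{"fingers":-1,"tx":0,"ty":0,"tz":0,"ax":0,"ay":0,"az":0},{"fingers":-1,"tx":0,"ty":0,"tz":0,"ax":0,"ay":0,"az":0}]}}

```text
time_s: 53.35
tcp_pos: [0.5469, -0.3066, 0.1916]
ee_rot: [[0.0, -1.0, -0.002], [0.0, -0.002, 1.0], [-1.0, -0.0, 0.0]]
wrist_force: [-0.3, -0.5, -0.6]
gripper_width: 0.997
```

Run:
```python
from h import *
s=r.sense(); print(s['time_s'],s['tcp_pos'],s['wrist_force'])
p=cap('top'); q=cap('scene')
for n,P,o in [('round_bottle_mid',p,(307,325,189,208)),('square_bottle_mid',p,(282,302,213,233)),('wide_jar_mid',p,(256,277,185,210)),('flask_mid',p,(232,257,260,287)),
              ('round_bottle_mid',q,(226,246,202,245)),('square_bottle_mid',q,(246,269,182,224)),('wide_jar_mid',q,(278,302,192,236)),('flask_mid',q,(278,302,143,191))]:
    for d in spotter.silhouettes(n,P)[:2]: ys,xs=np.nonzero(d['region']);print(n,round(d['score'],2),(xs.min(),xs.max(),ys.min(),ys.max()),'start',o)
old=cv2.imread('pics/scene1.png')[:,:,::-1]; oldt=cv2.imread('pics/top1.png')[:,:,::-1]
c=lambda im:cv2.resize(im[135:285,200:350],(300,300)); t=lambda im:cv2.resize(im[150:290,225:350],(268,300))
w=cv2.resize(p['image'][175:305,55:175],(220,300)); z=np.zeros((300,220,3),np.uint8)
cv2.imwrite('pics/end.png',np.vstack([np.hstack([c(old),t(oldt),z]),np.hstack([c(q['image']),t(p['image']),w])])[:,:,::-1])
```

```text
53.35 [ 0.54688759 -0.30663005  0.19156616] [-0.32518944 -0.48067473 -0.58337998]
round_bottle_mid 0.82 (np.int64(306), np.int64(324), np.int64(189), np.int64(208)) start (307, 325, 189, 208)
square_bottle_mid 0.77 (np.int64(282), np.int64(301), np.int64(213), np.int64(233)) start (282, 302, 213, 233)
wide_jar_mid 0.94 (np.int64(256), np.int64(278), np.int64(185), np.int64(210)) start (256, 277, 185, 210)
flask_mid 0.86 (np.int64(233), np.int64(257), np.int64(260), np.int64(286)) start (232, 257, 260, 287)
square_bottle_mid 0.76 (np.int64(246), np.int64(268), np.int64(181), np.int64(223)) start (246, 269, 182, 224)
square_bottle_mid 0.39 (np.int64(368), np.int64(480), np.int64(145), np.int64(219)) start (246, 269, 182, 224)
wide_jar_mid 0.62 (np.int64(278), np.int64(301), np.int64(193), np.int64(236)) start (278, 302, 192, 236)
wide_jar_mid 0.36 (np.int64(421), np.int64(438), np.int64(154), np.int64(177)) start (278, 302, 192, 236)
flask_mid 0.94 (np.int64(278), np.int64(302), np.int64(142), np.int64(190)) start (278, 302, 143, 191)
```

View pics/end.png

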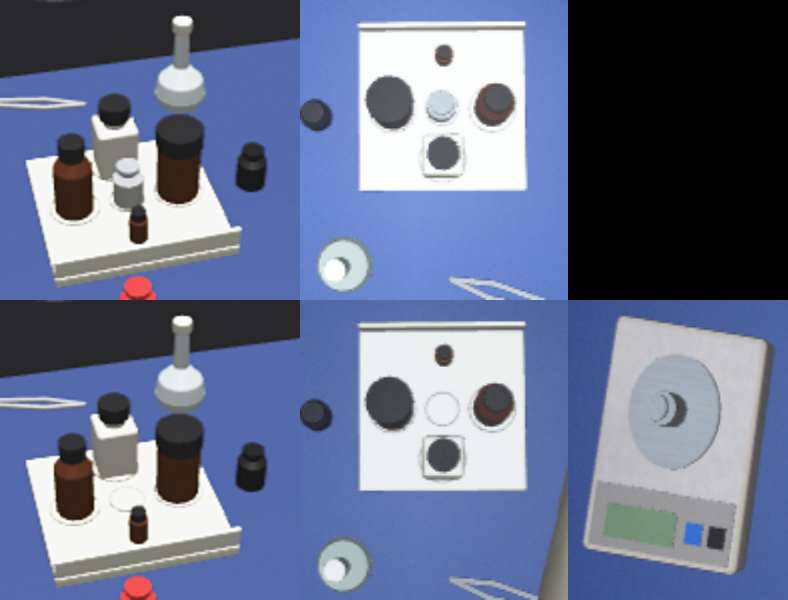

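The start (top row) and end (bottom row) views match for both bottles, the jar, the vial and the flask. The weight stands upright in the middle of the pan. I'm handing the job in.

```bash
python3 -c "
from station import job
print(job.finish_job())"
```

```text
the job is handed in; nothing more can be done
None
```

I moved the jar, the round bottle and the square bottle onto the tray, then set the bare steel weight on the middle of the balance pan. After that I put the square bottle, the jar and the round bottle back on their rings. The job was handed in at about 53 s of the 144 s allowed.

- **Bottles and jar:** in the final top view all three silhouettes are within 1 pixel (about 2–3 mm) of where they started. All three stand upright.
- **Vial and flask:** the flask silhouette is also within 1 pixel. The vial I compared only by eye, and it looks unmoved.
- **Weight:** it was released with the gripper at (0.492, 0.364) against a fitted pan centre of (0.493, 0.364), about 1 mm off. It stands upright and clear of the gripper.
- **Disagreement:** the network did not find the round bottle in the last scene-camera picture. It found it in the top view, and both pictures show it upright on its ring.
- **Forces:** set-downs showed brief wrist readings of up to about 24 N, well under the 120 N limit.

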